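# Seal tissue cassettes in a lock-collar infiltration pot

## Robot

A 6-joint arm with a two-finger parallel gripper is mounted at the origin on a cart in front of the work surface, level with it; the furniture and walls round the work are solid. World frame = base frame: x ahead of the robot, y to its left, z up, the work surface at z = 0. Lengths are in m, angles in degrees, forces in N, time in s.
With the tool pointing down it reaches from about 0.4 to 0.825 m from the base axis. Payload 7 kg.
Tool frame: the origin (TCP) lies midway between the tips of the shut fingers; the grasp point (between the pads) lies 19 mm behind it; z points along the fingers, y is the line along which they close (so a half turn about z gives the same grasp; the last joint's range is limited). The gripper opens to 88 mm and grips with 3 to 60 N. Pads are 19 mm wide; open, the fingers measure 130 mm over their backs; the gripper's body (78 mm by 193 mm) begins 47 mm behind the grasp point.
Start: joints at [84.173, 20.546, 0.682, 0, -70.136, -16.507], TCP at [0.257, 0.624, 0.227] pointing down, gripper open.
Joint ranges: [-176.03, 176.03], [-82.01, 121.73], [-58.28, 71.71], [-173.87, 95.51], [-174.79, -0.11], [-173.66, 173.66]. Speed limits (degrees/s): [136.94, 136.94, 172.46, 180, 180, 180].

## Interface

Orientations are given as [roll, pitch, yaw] about the fixed x, y, z axes, in that order (R = Rz(yaw) Ry(pitch) Rx(roll)).
In Python, from plant import ctrl gives the robot as it stands.
- The arm moves only by the tool arm_command, never from a script. Its argument "steps" is a list of rows, each an object with "translation": the shift along the tool's x, y, z in mm, a list of three; "rotation": the turn, a rotation vector about the tool's x, y, z in units of 5 degrees (1.0 is 5 degrees), a list of three; "claw": the finger opening in mm, from 0 to 87.6. In form: [{"translation": [x, y, z], "rotation": [rx, ry, rz], "claw": claw}, ...]. A call has 1 to 5 rows; each row is the pose to reach, as a shift and turn from the pose commanded when the call began, along the tool's axes at that moment; what a row does not reach only later rows make up. A row lasts 1/10 s, in which the tool goes at most 50 mm and 8.59 degrees, less where a joint would pass 70% of its speed; a pose out of reach is approached as far as the arm can. A call with a gripper value outside its range is refused whole. The fingers move at their own pace and stop on an object; the grip force is fixed at half the most. Time passes only in rows, so rows that repeat a pose let the fingers close. It gives the time, the measured TCP pose, the force, the opening and the grip force at its end, in the units of the state.
- ctrl.get_obs(): the state, without advancing time (a new reading comes with each control period).
- ctrl.snapshot(name): name is "side" or "top"; returns (picture, depth): 384x512x3 uint8, red, green, blue; 384x512 float32, m along the optical axis (not along the pixel's ray), 0 where there is no reading.
- ctrl.calibration(name): a dict with "vertical_fov" (degrees; the focal length in pixels is half the picture's height over the tangent of half this angle, whatever the lens; pixels are square), "cx", "cy" (the principal point, pixels), "rvec" (rotation vector, rad) and "tvec" (3), from world to camera coordinates, as OpenCV has them. Camera axes: x right, y down, z forward; pixel columns grow to the right and rows downward; lengths in m; the calibration is good to about 2 mm. A picture is of the moment at which its call begins. calibration takes no time and is no camera call.
- ctrl.close_job(): hands the job in; it is judged then, once.
The state is a dict: "clock": time; "joint_pos": joint angles; "qvel": joint speeds; "tau": joint torques, N m; "tool_pos": TCP position; "orientation": TCP orientation; "force": force on the tool from outside, world axes, zero at the start; "moment": the same for the moment, N m; "opening": finger opening in m; "gripper_force": force on a finger pad.
Only numpy, scipy, OpenCV 4.12 (cv2) and the standard library are available. Lean on these libraries where they do the work, as an engineer would, in place of code of your own. Each camera call takes 0.05 s, during which the arm holds its last target. There are 200 camera calls.

## Task

Take the loose lid off the steel pot, put every tissue cassette that is lying on the bench into the pot, and set the lid squarely back on. Swing the toggle clamp over onto the lid until it locks past centre so that nothing can turn, engage both prongs of the pin spanner in the two holes of the lid's lock collar, and turn the collar clockwise (seen from above) fully home. Lay the spanner back on the bench clear of the fixture, and swing the clamp fully back so that the sealed pot can be carried off; leave the timer, the beaker and the small green box where they are.

Things in the scene. Friction and masses are not known exactly. Their poses are not given: they have to be found in the camera images.
- fixture: Closing fixture, fixed to the bench: aluminium plate 134x134 mm with a 60 mm wide tongue to the clamp (ends at x = 0.18 m), on a grey plinth, its top 44 mm above the bench. Origin on the bench under the middle of the pot's nest; x axis points from the pot to the toggle clamp, z up. Four white nest blocks (tops 58 mm up) round the pot; clamp riser from x = 0.09 to 0.176 m, 50 mm wide, cheek plates up to z = 0.144 m
- pot: Round steel pot, 0.7 kg, loose in the fixture's nest, underside 44 mm above the bench. Origin: centre of the underside. Height 60 mm, outer radius 64 mm (rim 67), floor 6 mm thick, inner radius 60 mm, at the top 4 mm an inward lip of inner radius 55.5 mm. Two wire carrying loops reach out to radius 83 mm at its +y and -y
- lid: Round steel lid, 0.6 kg with collar, starts loose on the pot. Origin: centre of the underside of its spigot (radius 53 mm, 10 mm high, drops inside the pot's lip). Plate of radius 67 mm from z = 10 to 17 mm rests on the rim: seated, its origin is 50 mm above the pot's. It may be set on at any angle, which decides where the collar's holes lie. Clamp pad lands 48 mm off centre, clamp side
- lid_knob (a point): centre of the top of the lid's knurled black knob (to lift the lid by): radius 12 mm, from 29 to 49 mm above the lid's origin, on a stem of radius 9 mm; on the axis of lid and collar
- collar (a joint): angle of the lock collar, rad: 0 unlocked (starts below 0.1), 1.1 its stop (home); grows clockwise from above; throws three bolts under the pot's lip. Stiff (0.2 N m, more than the lid's grip on the pot: the lid turns along unless clamped), stays where it is left. Dark steel ring round the knob, outer radius 30 mm, 17 to 27 mm above the lid's origin
- hole_a (a point): centre of the mouth of one hole in the collar's top face (9 mm across, 10 mm deep, 22 mm from the axis); turns with the collar. The line from hole_b to hole_a is the x axis of the collar
- hole_b (a point): the opposite hole, 44 mm from hole_a, likewise
- clamp (a joint): angle of the clamp's handle, rad: 0 fully back (arm up, handle leaning 0.95 rad from upright away from the pot), 1.12 dead centre, 1.19 stop (locked: arm level, pad on the lid with 15 N, handle leaning 0.24 rad towards the pot). Pulling it towards the pot swings the arm down; the last part, or breaking it open, takes up to 0.5 N m (7 N at the grip). It stays at both ends
- clamp_hinge (a point): axis of the handle's hinge, parallel to the fixture's y, 0.1525 m from the fixture's origin along its x and 0.1265 m above the bench; the point's z axis points along the handle to its tip
- clamp_grip (a point): middle of the handle's dark grip, 70 mm from the hinge; the grip is 22 mm thick along the fixture's y, 20 mm across, from 40 to 114 mm from the hinge
- spanner: Steel face pin spanner, 0.18 kg, lies level on its two prongs and a foot at the handle's end. Origin midway between the prong tips. Handle along its -x, a bar 14 mm wide, 9 to 22 mm above prong tip level, to 170 mm from the origin; foot under it at 163 mm. Forked head 58 mm wide, open to +x, 30 mm between its arms, goes round the knob; its underside is 9 mm above the prong tips
- prong_a (a point): tip of the prong at +22 mm in the spanner's y; prongs are 5 mm thick with round ends, 9 mm long, and stand 9 mm down in the holes when engaged
- prong_b (a point): tip of the prong at -22 mm in the spanner's y
- spanner_grip (a point): middle of the handle, 85 mm from the spanner's origin along its -x, 15.5 mm above the prong tips
- cassette_a: Flat plastic tissue cassette lying on the right of the bench, 28 mm (its x) by 40 mm (its y), base 6 mm high and 12 mm high in all, 15 g; origin at the centre of its underside. One to three cassettes are present; an absent one reads None
- cassette_b: Flat plastic tissue cassette lying on the right of the bench, 28 mm (its x) by 40 mm (its y), base 6 mm high and 12 mm high in all, 15 g; origin at the centre of its underside. One to three cassettes are present; an absent one reads None
- cassette_c: Flat plastic tissue cassette lying on the right of the bench, 28 mm (its x) by 40 mm (its y), base 6 mm high and 12 mm high in all, 15 g; origin at the centre of its underside. One to three cassettes are present; an absent one reads None
- bench_timer: small white bench timer, 18x64x50 mm, standing at the front right of the bench; a bystander, leave it alone
- glass_beaker: empty glass beaker, 46 mm across, 60 mm tall, on the right behind the cassettes; a bystander, leave it alone
- green_box: small green box of cover glasses, 58x30x16 mm, lying at the front right of the bench, to the right of the timer; a bystander, leave it alone

How it is judged (in metres and radians):
On the way, in this order (a step that is already met when the one before it is completed fails the run):
1. every cassette lies in the pot (horizontal distance between each of cassette_a, cassette_b, cassette_c and pot below 0.052 m and z of cassette_a in the frame of pot between 0 and 0.045 m and z of cassette_b in the frame of pot between 0 and 0.045 m and z of cassette_c in the frame of pot between 0 and 0.045 m), for 0.2 s.
2. the lid is squarely back on the pot, clamp still back (horizontal distance between lid and pot below 0.005 m and z of lid in the frame of pot between 0.046 and 0.0535 m and angle between lid's own z axis and vertical below 0.05 rad and value of joint clamp below 0.3 rad), for 0.2 s.
3. the clamp is locked past centre on the seated lid, collar not yet turned (horizontal distance between lid and pot below 0.005 m and z of lid in the frame of pot between 0.046 and 0.0535 m and angle between lid's own z axis and vertical below 0.05 rad and value of joint clamp above 1.15 rad and value of joint collar below 0.2 rad), for 0.2 s.
4. both prongs of the spanner stand in the collar's holes, lid clamped (((horizontal distance between prong_a and hole_a below 0.004 m and z of prong_a in the frame of hole_a below -0.004 m and horizontal distance between prong_b and hole_b below 0.004 m and z of prong_b in the frame of hole_b below -0.004 m) or (horizontal distance between prong_a and hole_b below 0.004 m and z of prong_a in the frame of hole_b below -0.004 m and horizontal distance between prong_b and hole_a below 0.004 m and z of prong_b in the frame of hole_a below -0.004 m)) and value of joint clamp above 1.15 rad and value of joint collar below 0.4 rad), for 0.1 s.
5. the collar is turned home by the spanner, lid clamped (horizontal distance between lid and pot below 0.005 m and z of lid in the frame of pot between 0.046 and 0.0535 m and angle between lid's own z axis and vertical below 0.05 rad and ((horizontal distance between prong_a and hole_a below 0.004 m and z of prong_a in the frame of hole_a below -0.004 m and horizontal distance between prong_b and hole_b below 0.004 m and z of prong_b in the frame of hole_b below -0.004 m) or (horizontal distance between prong_a and hole_b below 0.004 m and z of prong_a in the frame of hole_b below -0.004 m and horizontal distance between prong_b and hole_a below 0.004 m and z of prong_b in the frame of hole_a below -0.004 m)) and value of joint clamp above 1.15 rad and value of joint collar above 1 rad), for 0.1 s.
6. the clamp is swung fully back (horizontal distance between lid and pot below 0.005 m and z of lid in the frame of pot between 0.046 and 0.0535 m and angle between lid's own z axis and vertical below 0.05 rad and value of joint clamp below 0.1 rad and value of joint collar above 1 rad), for 0.2 s.
At the end, for the whole second after the job is handed in: All cassettes lie inside the pot, the lid is seated (within 5 mm of centre, level), its collar turned to at least 1.0 rad, the clamp handle fully back (under 0.1 rad), the pot still in its nest, and the spanner lies at rest on the bench with head and grip more than 105 mm from the pot's centre (all of step 1 and all of step 6 and height (world z) of spanner_grip below 0.04 m and horizontal distance between each of spanner, spanner_grip and pot above 0.105 m and linear speed of each of spanner, pot below 0.02 m/s and horizontal distance between pot and fixture below 0.008 m); the robot touches nothing.
It fails at once if a bystander (timer, beaker, green box) is moved (distance of any of bench_timer, glass_beaker, green_box from where it was at the start of the episode above 0.03 m).
It fails at once if the pot is tipped (angle between pot's own z axis and vertical above 0.25 rad).
Of cassette_a, cassette_b, cassette_c only 1 to 3 are there at a start; the rules pass over those that are not, and their reading is None.
At some moment in a run one of cassette_a, cassette_b, cassette_c, spanner may be knocked a few centimetres aside while the robot is not near it.
It also fails if it takes over 210 s, if anything falls off the work surface, if the arm or the gripper's body presses on something with over 40 N, if the wrist force passes 120 N, or if a joint passes its speed limit or range.

## Working session

There is one attempt and no reset: what is moved stays moved. The work goes in short steps, Python scripts to look and compute and a tool call to move; the robot and the scene stay as the last step left them, time stands still between calls to the robot, and variables do not carry over. Pictures are saved under pics/ and viewed, at most 14 in all, crops included, and the job is handed in when it is done.

Besides the shell and the picture viewer there is one more tool, called as name(argument=value, ...) on one line, values as JSON. arm_command: Moves the arm, as the interface text tells. Its arguments: {"type":"object","properties":{"steps":{"type":"array"}},"required":["steps"]}

```bash
mkdir -p pics; ls
cat > h.py <<'E'
import numpy as np,cv2
from plant import ctrl
from scipy.spatial.transform import Rotation as R
def cal(n):
    c=ctrl.calibration(n); f=192/np.tan(np.radians(c['vertical_fov'])/2)
    K=np.array([[f,0,c['cx']],[0,f,c['cy']],[0,0,1]]); Rm=cv2.Rodrigues(np.array(c['rvec'],float))[0]
    return K,Rm,np.array(c['tvec'],float).ravel()
def pts(n,d):  # world points of every pixel
    K,Rm,t=cal(n); v,u=np.mgrid[0:384,0:512]
    p=np.stack([(u-K[0,2])/K[0,0]*d,(v-K[1,2])/K[1,1]*d,d],-1)
    return (p-t)@Rm
def ray(n,u,v,z):
    K,Rm,t=cal(n); r=Rm.T@np.array([(u-K[0,2])/K[0,0],(v-K[1,2])/K[1,1],1]); o=-Rm.T@t
    return o+r*(z-o[2])/r[2]
def proj(n,P):
    K,Rm,t=cal(n); q=(Rm@np.array(P).T).T+t; q=q@K.T; return q[...,:2]/q[...,2:]
def snap(n,name=None):
    im,d=ctrl.snapshot(n)
    if name: cv2.imwrite('pics/'+name+'.png',im[:,:,::-1])
    return im,d
def st():
    o=ctrl.get_obs(); print('t',o['clock'],'p',np.round(o['tool_pos'],4),'o',np.round(o['orientation'],2),'F',np.round(o['force'],1),'M',np.round(o['moment'],2),'op',round(o['opening'],4),'gf',round(float(np.max(o['gripper_force'])),1)); return o
def go(x,y,z,yaw,roll=180.,pitch=0.):
    "shift in tool axes (mm) and rotvec (5 deg units) from present measured pose to the wanted one"
    o=ctrl.get_obs(); a=R.from_euler('xyz',o['orientation'],degrees=True)
    b=R.from_euler('xyz',[roll,pitch,yaw],degrees=True)
    print('shift',np.round(a.inv().apply(np.array([x,y,z])-o['tool_pos'])*1000,1),'rot',np.round(np.degrees((a.inv()*b).as_rotvec())/5,2))
E
python3 - <<'E'
from h import *
st()
for n in('top','side'):
    im,d=snap(n,n+'0'); K,Rm,t=cal(n); print(n,np.round(K,1).tolist(),'cam',-Rm.T@t)
    np.save(n+'0.npy',d)
E
```

```text
pics
t 0.0 p [0.2563 0.6239 0.2256] o [ 1.799e+02 -1.000e-02 -2.234e+01] F [ 1.  -0.4 -0.7] M [ 0.03 -0.    0.02] op 0.0877 gf 0.0
top [[370.5, 0.0, 255.1], [0.0, 370.5, 188.5], [0.0, 0.0, 1.0]] cam [ 0.25219214 -0.03215977  1.31132596]
side [[447.5, 0.0, 250.9], [0.0, 447.5, 185.8], [0.0, 0.0, 1.0]] cam [ 0.41081798 -1.01718208  0.94444735]
```

View pics/top0.png

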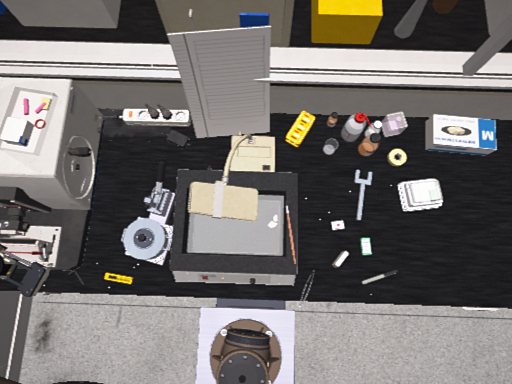

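View pics/side0.png

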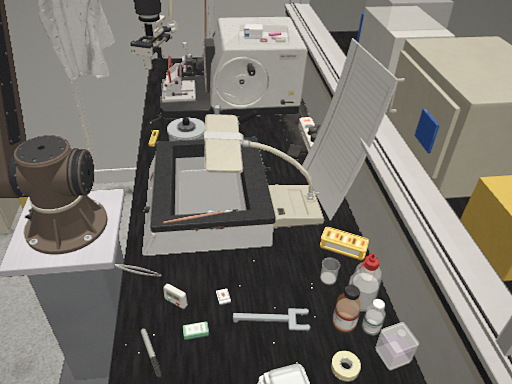

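Run:
```python
from h import *
print('base',proj('top',[[0,0,0],[0.256,.624,.22]]),proj('side',[[0,0,0],[0.256,.624,.22]]))
d={n:np.load(n+'0.npy') for n in('top','side')}
P=pts('top',d['top'])
for u,v in[(145,238),(131,226),(158,195),(161,172),(338,225),(340,259),(366,246),(330,146),(362,200),(364,180)]: print(u,v,np.round(P[v,u],3))
im=cv2.imread('pics/top0.png')
a=cv2.resize(im[150:290,85:215],None,fx=4,fy=4,interpolation=2)
b=cv2.resize(im[110:290,310:410],None,fx=3.1,fy=3.1,interpolation=2)
h=max(a.shape[0],b.shape[0]); c=np.zeros((h,a.shape[1]+b.shape[1],3),np.uint8); c[:a.shape[0],:a.shape[1]]=a; c[:b.shape[0],a.shape[1]:]=b
c=c[:600,:]; c=c[:, :800]; cv2.imwrite('pics/c1.png',c); print(c.shape)
im=cv2.imread('pics/side0.png')
a=cv2.resize(im[100:160,140:250],None,fx=5,fy=5,interpolation=2)
b=cv2.resize(im[245:350,160:340],None,fx=550/180,fy=550/180,interpolation=2)
cv2.imwrite('pics/c2.png',np.vstack([a,b[:300]]))
```

```text
base [[245.14862661 355.91792241]
 [ 30.53507877 268.23583436]] [[ 67.24178623 225.5841623 ]
 [154.8661651   64.83421865]]
145 238 [0.362 0.328 0.135]
131 226 [0.402 0.386 0.107]
158 195 [0.5   0.296 0.146]
161 172 [0.568 0.285 0.177]
338 225 [ 0.441 -0.311  0.009]
340 259 [ 0.321 -0.306  0.05 ]
366 246 [ 0.37  -0.406  0.012]
330 146 [ 0.736 -0.287  0.007]
362 200 [ 0.531 -0.394  0.023]
364 180 [ 0.607 -0.406  0.015]
(560, 800, 3)
```

View pics/c1.png

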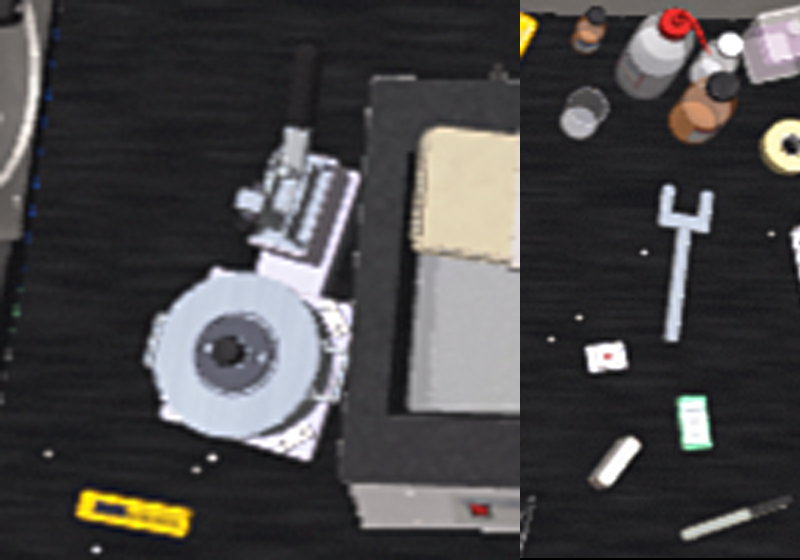

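View pics/c2.png

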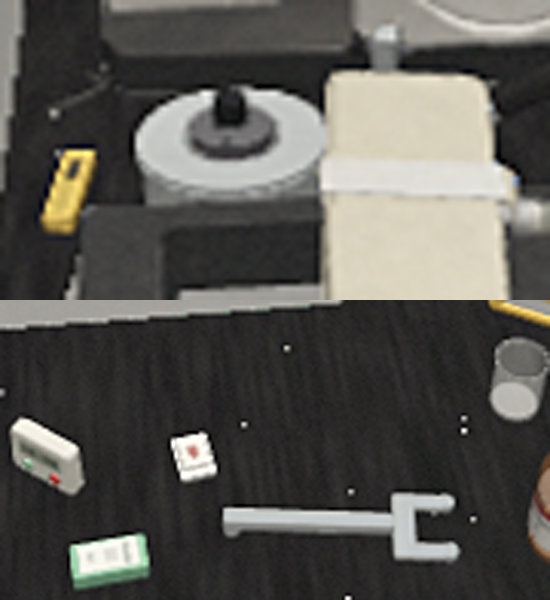

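Run:
```python
from h import *
d=np.load('top0.npy'); P=pts('top',d).reshape(-1,3); im=cv2.imread('pics/top0.png').reshape(-1,3)
ok=d.ravel()>0
# elevation map 3cm cells, max height in cm
for X in np.arange(0.84,0.2,-0.04):
    row=[]
    for Y in np.arange(0.6,-0.5,-0.04):
        m=ok&(abs(P[:,0]-X)<.02)&(abs(P[:,1]-Y)<.02)
        row.append('%3d'%round(P[m,2].max()*100) if m.any() else '  .')
    print('%.2f'%X,''.join(row))
print('Y',' '.join('%.2f'%y for y in np.arange(0.6,-0.5,-0.08)))
# lid plate, collar, knob
near=np.hypot(P[:,0]-.362,P[:,1]-.328)<.09
for lo,hi in((.104,.1155),(.117,.126),(.135,.150)):
    m=ok&near&(P[:,2]>lo)&(P[:,2]<hi); q=P[m]; 
    c,r=cv2.minEnclosingCircle(q[:,:2].astype(np.float32)); print(lo,m.sum(),np.round(c,4),round(r,4),'meanz',q[:,2].mean(),'mean',q[:,:2].mean(0))
```

```text
0.84  29 30 26 26 26 26 26 26 26 40 39 36 35 32 30 28 26 26 26 26 26 26 26 26 26 26 26 26
0.80  30 30  8  5  5  4  7  6  5  5 20 20 18 16 15 13 11  1  4  4  4  1  8 13 19 13 10  8
0.76  33 33  9  1  1  1  0  3  4  4  7  6  5  5  4  6  4  3  4  4  4  1  7 12 19 18 13  0
0.72  33 30  8  1  0  1  1  4  4  4  1  0  1  4 15 12  4  4  1  4  1  1  6  6  1 13 13  1
0.68  33 30  0  0  1  0  1  0  0  0  1  1  0 17 17  4  4  4  1  1  0  1  0  1  1  5  5  1
0.64  33 30 24 24  1  1  1  1  1  0  1  6  0 19 18  5  5  5  0  0  1  0  0  1  2  2  2  1
0.60  33 30 25 24  1  1  1  1 20 12 12 12 13 21 12 12 12 12 12 12  1  1  0  0  2  3  2  1
0.56  33 30  0  0  1  1  1 16 19 13 12 13 12 22 13 12 12 13 12 12  0  1  1  1  1  3  1  1
0.52  30 30  1  1  1  1  1 15 15 12 12 25 24 23 21 20 19 13 13 12  0  1  0  0  0  3  1  1
0.48  26 26  1  1  1  0  1 21 15 12 12 25 24 23 22 21 19  8 13 12  1  1  0  1  3  3  0  1
0.44  12  9  1  0  1  4 11 20 14 12 12 26 25 24 22 21 19  9 13 12  1  1  1  2  0  1  1  0
0.40   5  5  1  0  1 12 13 12 12 12 13  8  8  8  8 20  8  8 13 12  1  1  1  1  1  2  1  1
0.36   5  5  1  1  8 12 15 15 12 12 12  9  8  8  8  8  8  8 13 13  1  1  1  5  1  2  2  1
0.32   5  5  1  1  0 12 12 12 12 12 13 12 12 13 12 12 12 12 13 13  0  0  5  5  1  1  1  1
0.28  40 42 34  1  1  1 11 11  6 12 12 13 12 12 12 13 12 12 12 13  1  1  5  1  1  1  2  2
0.24  40 42 34  2  2  2  1  0  1  8  8  8  8  8  8  8  8  8  8  7  1  1  0  1  1  2  1  0
Y 0.60 0.52 0.44 0.36 0.28 0.20 0.12 0.04 -0.04 -0.12 -0.20 -0.28 -0.36 -0.44
0.104 1076 [0.3676 0.3224] 0.0835 meanz 0.11010235925530899 mean [0.36220889 0.33591566]
0.117 208 [0.363  0.3019] 0.0662 meanz 0.12008369240573814 mean [0.36369264 0.32730958]
0.135 48 [0.3629 0.3376] 0.0124 meanz 0.14133998717406407 mean [0.3628789 0.3369783]
```

Run:
```python
from h import *
a=ray('top',165,222.5,.044);b=ray('top',173.75,193.75,.044);d=b-a;print('tongue',a,b,np.degrees(np.arctan2(d[1],d[0])))
c=ray('top',159.5,171.75,.167);print(c,np.degrees(np.arctan2(c[1]-.337,c[0]-.363)),np.hypot(c[1]-.337,c[0]-.363))
go(.363,.337,.2256,-13)
```

```text
tongue [0.42533015 0.29190352 0.044     ] [0.52763486 0.27029265 0.044     ] -11.927816091607562
[0.57180055 0.29293306 0.167     ] -11.917276354475637 0.21340000830359668
shift [207.7 224.9   0.5] rot [ 0.02 -0.   -1.87]
```

arm_command(steps=[{"translation":[42,45,0],"rotation":[0,0,-0.5],"claw":60},{"translation":[83,90,0],"rotation":[0,0,-1],"claw":60},{"translation":[125,135,0],"rotation":[0,0,-1.5],"claw":60},{"translation":[166,180,0],"rotation":[0,0,-2],"claw":60},{"translation":[208,225,0],"rotation":[0,0,-2.07],"claw":60}])

```text
clock: 0.6
tool_pos: [0.3438, 0.3879, 0.2263]
orientation: [180.0, 0.0, -11.9]
force: [0.9, 0.5, -0.5]
opening: 0.0607
gripper_force: 0.0
```

Run:
```python
from h import *
o=st(); print(o['joint_pos']); go(.363,.337,.14,-12)
```

```text
t 0.6 p [0.3438 0.3879 0.2263] o [ 1.7998e+02  1.0000e-02 -1.1870e+01] F [ 0.9  0.5 -0.5] M [ 0.01 -0.17 -0.02] op 0.0607 gf 0.0
[ 7.01613764e+01  5.74590870e+00 -1.88599409e+01 -3.50498672e-03
 -6.54161852e+01  7.96805094e+00]
shift [29.2 45.9 86.3] rot [0.   0.   0.03]
```

arm_command(steps=[{"translation":[29,46,0],"rotation":[0,0,0],"claw":60},{"translation":[29,46,20],"rotation":[0,0,0],"claw":60},{"translation":[29,46,50],"rotation":[0,0,0],"claw":60},{"translation":[29,46,50],"rotation":[0,0,0],"claw":60}])

```text
clock: 1.0
tool_pos: [0.3612, 0.3363, 0.1734]
orientation: [179.7, 0.1, -12.1]
force: [-1.2, -0.2, -0.4]
opening: 0.0597
gripper_force: 0.0
```

Run:
```python
from h import *
o=st(); go(.363,.337,.125,-12)
im,d=snap('top'); im2,d2=snap('side')
a=cv2.resize(im[190:290,90:220],None,fx=5,fy=5,interpolation=2);b=cv2.resize(im2[70:160,140:260],None,fx=4,fy=4,interpolation=2)
c=np.zeros((600,800,3),np.uint8);cv2.imwrite('pics/g1.png',cv2.resize(np.hstack([cv2.resize(a,(400,308)),cv2.resize(b,(400,308))]),None,fx=1,fy=1)[:,:,::-1])
```

```text
t 1.0 p [0.3612 0.3363 0.1734] o [ 1.7968e+02  1.5000e-01 -1.2090e+01] F [-1.2 -0.2 -0.4] M [-0.11  0.04  0.02] op 0.0597 gf 0.0
shift [ 1.7 -1.3 48.4] rot [ 0.06  0.03 -0.02]
```

View pics/g1.png

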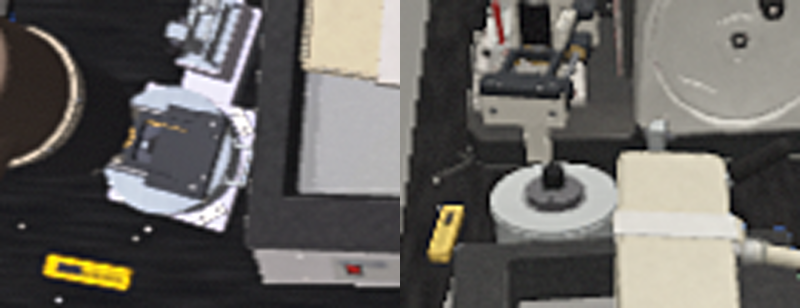

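Run:
```python
from h import *
o=ctrl.get_obs(); tp=np.array(o['tool_pos'])
f=tp+R.from_euler('xyz',o['orientation'],degrees=True).apply([0,.03,0])
q=proj('side',np.array([[.363,.337,.143],tp,f,2*tp-f])); print('crop',(q-[140,70])*[400/120,308/90]+[400,0])
```

```text
crop [[551.23059268 171.01734787]
 [548.28609607 140.56827018]
 [542.24575204 155.81942074]
 [554.14475811 125.77584502]]
```

arm_command(steps=[{"translation":[2,-1,30],"rotation":[0,0,0],"claw":60},{"translation":[2,-1,48],"rotation":[0,0,0],"claw":60},{"translation":[2,-1,48],"rotation":[0,0,0],"claw":60},{"translation":[2,-1,48],"rotation":[0,0,0],"claw":10},{"translation":[2,-1,48],"rotation":[0,0,0],"claw":10}])

```text
clock: 1.6
tool_pos: [0.3652, 0.3408, 0.1302]
orientation: [-179.9, -0.1, -11.9]
force: [-0.2, -0.5, -0.1]
opening: 0.0495
gripper_force: 0.0
```

arm_command(steps=[{"translation":[0,0,0],"rotation":[0,0,0],"claw":10},{"translation":[0,0,0],"rotation":[0,0,0],"claw":10},{"translation":[0,0,0],"rotation":[0,0,0],"claw":10},{"translation":[0,0,0],"rotation":[0,0,0],"claw":10}])

```text
clock: 2.0
tool_pos: [0.3648, 0.3398, 0.129]
orientation: [-180.0, -0.0, -12.0]
force: [-0.4, 0.9, 1.8]
opening: 0.0219
gripper_force: 30.0
```

arm_command(steps=[{"translation":[0,0,-8],"rotation":[0,0,0],"claw":10},{"translation":[0,0,-20],"rotation":[0,0,0],"claw":10},{"translation":[0,0,-35],"rotation":[0,0,0],"claw":10},{"translation":[0,0,-60],"rotation":[0,0,0],"claw":10},{"translation":[0,0,-60],"rotation":[0,0,0],"claw":10}])

```text
clock: 2.5
tool_pos: [0.3658, 0.3411, 0.192]
orientation: [-179.7, -0.1, -12.0]
force: [0.5, 1.6, -5.2]
opening: 0.0217
gripper_force: 30.0
```

Run:
```python
from h import *
o=st(); im,d=snap('side','lift'); go(.53,.43,.19,-12)
im2=im[40:160,130:280]; cv2.imwrite('pics/g2.png',cv2.resize(im2,None,fx=4,fy=4,interpolation=2)[:,:,::-1])
```

```text
t 2.5 p [0.3658 0.3411 0.192 ] o [-1.7971e+02 -1.2000e-01 -1.1950e+01] F [ 0.5  1.6 -5.2] M [ 0.23 -0.28  0.02] op 0.0217 gf 30.0
shift [ 142.8 -121.9    0.5] rot [-0.04 -0.01  0.  ]
```

View pics/g2.png

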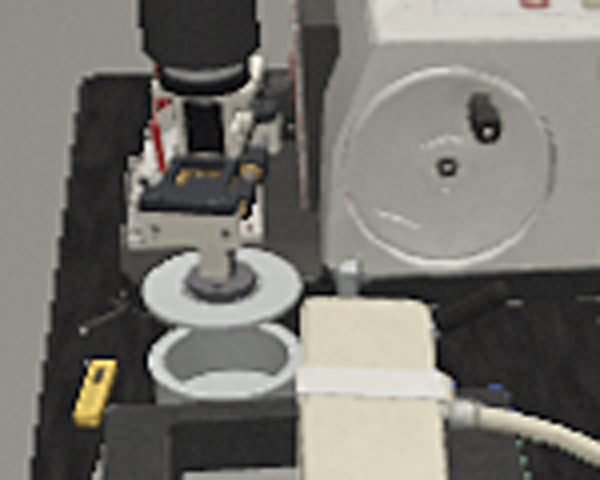

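arm_command(steps=[{"translation":[0,-40,0],"rotation":[0,0,0],"claw":10},{"translation":[0,-80,0],"rotation":[0,0,0],"claw":10},{"translation":[20,-125,0],"rotation":[0,0,0],"claw":10},{"translation":[65,-128,0],"rotation":[0,0,0],"claw":10},{"translation":[110,-128,0],"rotation":[0,0,0],"claw":10}])

```text
clock: 3.05
tool_pos: [0.4989, 0.443, 0.1859]
orientation: [179.8, 0.1, -11.8]
force: [-0.2, 0.4, -5.7]
opening: 0.0219
gripper_force: 30.0
```

Run:
```python
from h import *
o=st(); go(.51,.44,.038,-12)
```

```text
t 3.05 p [0.4989 0.443  0.1859] o [ 1.7984e+02  1.0000e-01 -1.1830e+01] F [-0.2  0.4 -5.7] M [ 0.08  0.05 -0.01] op 0.0219 gf 30.0
shift [ 11.7   0.2 147.8] rot [0.03 0.02 0.03]
```

arm_command(steps=[{"translation":[12,0,40],"rotation":[0,0,0],"claw":10},{"translation":[12,0,80],"rotation":[0,0,0],"claw":10},{"translation":[12,0,120],"rotation":[0,0,0],"claw":10},{"translation":[12,0,140],"rotation":[0,0,0],"claw":10},{"translation":[12,0,142],"rotation":[0,0,0],"claw":10}])

```text
clock: 3.55
tool_pos: [0.5082, 0.4363, 0.0409]
orientation: [179.5, 0.3, -12.1]
force: [-1.5, -1.0, -7.6]
opening: 0.0219
gripper_force: 30.0
```

arm_command(steps=[{"translation":[0,0,3],"rotation":[0,0,0],"claw":10},{"translation":[0,0,5],"rotation":[0,0,0],"claw":10},{"translation":[0,0,6],"rotation":[0,0,0],"claw":10}])

```text
clock: 3.85
tool_pos: [0.511, 0.4403, 0.0419]
orientation: [-179.9, -0.1, -12.0]
force: [-0.4, -0.8, -6.5]
opening: 0.0217
gripper_force: 30.0
```

arm_command(steps=[{"translation":[0,0,2],"rotation":[0,0,0],"claw":10},{"translation":[0,0,3],"rotation":[0,0,0],"claw":10},{"translation":[0,0,3],"rotation":[0,0,0],"claw":10}])

```text
clock: 4.15
tool_pos: [0.5105, 0.4395, 0.0379]
orientation: [-180.0, -0.0, -12.0]
force: [-0.3, 0.0, -6.0]
opening: 0.022
gripper_force: 30.0
```

arm_command(steps=[{"translation":[0,0,1.5],"rotation":[0,0,0],"claw":10},{"translation":[0,0,3],"rotation":[0,0,0],"claw":10},{"translation":[0,0,3],"rotation":[0,0,0],"claw":10}])

```text
clock: 4.45
tool_pos: [0.5111, 0.44, 0.0355]
orientation: [-179.9, -0.1, -12.0]
force: [-0.4, 0.1, 0.9]
opening: 0.0221
gripper_force: 30.0
```

arm_command(steps=[{"translation":[0,0,0],"rotation":[0,0,0],"claw":60},{"translation":[0,0,0],"rotation":[0,0,0],"claw":60},{"translation":[0,0,0],"rotation":[0,0,0],"claw":60},{"translation":[0,0,-30],"rotation":[0,0,0],"claw":60},{"translation":[0,0,-75],"rotation":[0,0,0],"claw":60}])

```text
clock: 4.95
tool_pos: [0.5093, 0.4378, 0.1073]
orientation: [179.7, 0.2, -12.0]
force: [0.5, 1.2, 0.9]
opening: 0.0562
gripper_force: 0.0
```

arm_command(steps=[{"translation":[0,0,-50],"rotation":[0,0,0],"claw":60},{"translation":[0,0,-100],"rotation":[0,0,0],"claw":60},{"translation":[0,0,-150],"rotation":[0,0,0],"claw":60},{"translation":[0,0,-200],"rotation":[0,0,0],"claw":60},{"translation":[0,0,-220],"rotation":[0,0,0],"claw":60}])

```text
clock: 5.45
tool_pos: [0.5118, 0.4401, 0.3363]
orientation: [-179.6, -0.3, -12.0]
force: [1.1, -0.3, 0.0]
opening: 0.0598
gripper_force: 0.0
```

Run:
```python
from h import *
o=st(); im,d=snap('top','t1'); P=pts('top',d)
# cassette: white blob near (338,225)
hsv=cv2.cvtColor(im,cv2.COLOR_RGB2HSV); m=((hsv[...,2]>150)&(P[...,0]>.3)&(P[...,0]<.75)&(P[...,1]<-.18)&(P[...,1]>-.55)&(P[...,2]<.06)).astype(np.uint8)
for c in cv2.findContours(m,0,1)[0]:
    if cv2.contourArea(c)<20: continue
    (u,v),s,a=cv2.minAreaRect(c); print(np.round([u,v]),np.round(s,1),a,ray('top',u,v,.009),[np.round(ray('top',*q,.009)[:2],3).tolist() for q in cv2.boxPoints(((u,v),s,a))])
go(.45,.0,.33,-12); go(.44,-.31,.33,-12)
a=cv2.resize(im[205:270,310:385],None,fx=6,fy=6,interpolation=2);b=cv2.resize(im[150:280,90:190],None,fx=3,fy=3,interpolation=2)
cv2.imwrite('pics/g3.png',np.hstack([a,b])[:,:,::-1])
```

```text
t 5.45 p [0.5118 0.4401 0.3363] o [-179.59   -0.26  -11.98] F [ 1.1 -0.3  0. ] M [ 0.06 -0.09 -0.01] op 0.0598 gf 0.0
[341. 258.] [ 5.5 17.2] 37.87498474121094 [ 0.3260671  -0.31965218  0.009     ] [[0.308, -0.294], [0.355, -0.331], [0.344, -0.346], [0.297, -0.308]]
[366. 246.] [16.9  9.1] 82.87498474121094 [ 0.37092487 -0.40538727  0.009     ] [[0.397, -0.387], [0.402, -0.419], [0.345, -0.424], [0.34, -0.392]]
[337. 225.] [ 8.2 12.3] 81.8698959350586 [ 0.44218052 -0.30874041  0.009     ] [[0.453, -0.285], [0.46, -0.329], [0.432, -0.332], [0.424, -0.289]]
[404. 196.] [28.1 11.3] 86.18592071533203 [ 0.55373563 -0.54952651  0.009     ] [[0.604, -0.529], [0.608, -0.57], [0.505, -0.57], [0.501, -0.53]]
[360. 195.] [16.1 48.5] 9.462322235107422 [ 0.55288309 -0.39179245  0.009     ] [[0.469, -0.347], [0.647, -0.38], [0.639, -0.438], [0.462, -0.403]]
[396. 156.] [15. 15.] 90.0 [ 0.70155574 -0.52681816  0.009     ] [[0.73, -0.501], [0.732, -0.556], [0.673, -0.553], [0.672, -0.498]]
[329. 149.] [ 8. 10.] 90.0 [ 0.72313439 -0.28272411  0.009     ] [[0.738, -0.264], [0.739, -0.301], [0.708, -0.301], [0.707, -0.264]]
shift [ 30.4 443.8   4.1] rot [-0.1  -0.06  0.01]
shift [ 85.  749.2   1.7] rot [-0.1  -0.06  0.01]
```

View pics/g3.png

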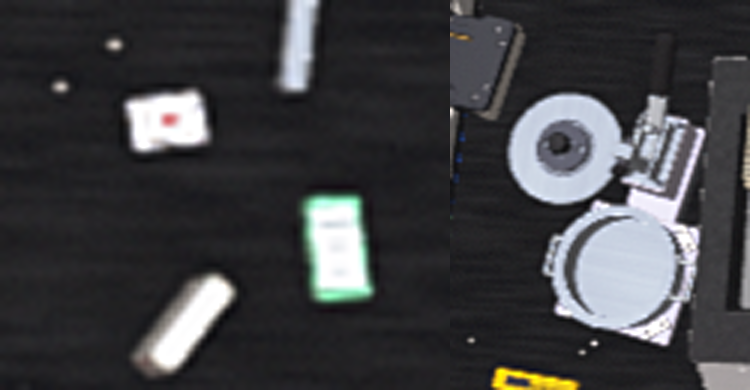

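arm_command(steps=[{"translation":[5,49,0],"rotation":[0,0,0],"claw":60},{"translation":[11,98,0],"rotation":[0,0,0],"claw":60},{"translation":[17,147,0],"rotation":[0,0,0],"claw":60},{"translation":[22,196,0],"rotation":[0,0,0],"claw":60},{"translation":[28,245,0],"rotation":[0,0,0],"claw":60}])

```text
clock: 6.0
tool_pos: [0.4863, 0.192, 0.3294]
orientation: [-180.0, -0.0, -12.0]
force: [0.7, -0.7, 1.0]
opening: 0.0601
gripper_force: 0.0
```

arm_command(steps=[{"translation":[5,49,0],"rotation":[0,0,0],"claw":60},{"translation":[11,98,0],"rotation":[0,0,0],"claw":60},{"translation":[17,147,0],"rotation":[0,0,0],"claw":60},{"translation":[22,196,0],"rotation":[0,0,0],"claw":60},{"translation":[28,245,0],"rotation":[0,0,0],"claw":60}])

```text
clock: 6.5
tool_pos: [0.4628, -0.0533, 0.3298]
orientation: [-180.0, -0.0, -12.0]
force: [1.6, -0.4, 0.7]
opening: 0.0602
gripper_force: 0.0
```

arm_command(steps=[{"translation":[5,49,0],"rotation":[0,0,-1.6],"claw":60},{"translation":[11,98,0],"rotation":[0,0,-3.2],"claw":60},{"translation":[17,147,0],"rotation":[0,0,-4.8],"claw":60},{"translation":[22,196,0],"rotation":[0,0,-6.4],"claw":60},{"translation":[28,245,0],"rotation":[0,0,-8],"claw":60}])

```text
clock: 7.0
tool_pos: [0.4432, -0.2649, 0.3296]
orientation: [180.0, -0.0, 24.5]
force: [1.6, 1.0, 0.2]
opening: 0.0601
gripper_force: 0.0
```

Run:
```python
from h import *
o=st(); go(.442,-.309,.15,-81)
```

```text
t 7.0 p [ 0.4432 -0.2649  0.3296] o [ 1.7999e+02 -3.0000e-02  2.4530e+01] F [1.6 1.  0.2] M [-0.01 -0.25  0.01] op 0.0601 gf 0.0
shift [-19.5  39.6 179.6] rot [-0.000e+00 -1.000e-02  2.111e+01]
```

arm_command(steps=[{"translation":[-5,10,20],"rotation":[0,0,1.7],"claw":60},{"translation":[-10,20,40],"rotation":[0,0,3.4],"claw":60},{"translation":[-15,30,80],"rotation":[0,0,5.1],"claw":60},{"translation":[-19,40,120],"rotation":[0,0,6.8],"claw":60},{"translation":[-19,40,150],"rotation":[0,0,8.5],"claw":60}])

```text
clock: 7.5
tool_pos: [0.4417, -0.3081, 0.177]
orientation: [-180.0, 0.1, -18.7]
force: [0.7, 0.3, -0.4]
opening: 0.0603
gripper_force: 0.0
```

arm_command(steps=[{"translation":[0,0,0],"rotation":[0,0,1.7],"claw":60},{"translation":[0,0,0],"rotation":[0,0,3.4],"claw":60},{"translation":[0,0,0],"rotation":[0,0,5.1],"claw":60},{"translation":[0,0,0],"rotation":[0,0,6.8],"claw":60},{"translation":[0,0,0],"rotation":[0,0,8.5],"claw":60}])

```text
clock: 8.0
tool_pos: [0.4427, -0.3074, 0.1794]
orientation: [180.0, 0.0, -61.1]
force: [0.0, -0.3, 0.2]
opening: 0.0605
gripper_force: 0.0
```

arm_command(steps=[{"translation":[0,0,0],"rotation":[0,0,1.7],"claw":60},{"translation":[0,0,0],"rotation":[0,0,3.4],"claw":60},{"translation":[0,0,0],"rotation":[0,0,4.1],"claw":60},{"translation":[0,0,0],"rotation":[0,0,4.1],"claw":60}])

```text
clock: 8.4
tool_pos: [0.4427, -0.3074, 0.1794]
orientation: [180.0, 0.0, -81.3]
force: [0.1, 0.4, -0.0]
opening: 0.0598
gripper_force: 0.0
```

Run:
```python
from h import *
o=st(); print(o['joint_pos']); go(.442,-.309,.006,-81)
im,d=snap('top'); im2,d2=snap('side')
print(proj('side',[[.442,-.309,.009]]),proj('top',[[.442,-.309,.009]]))
b=cv2.resize(im2[215:355,140:320],None,fx=4,fy=4,interpolation=2)
cv2.imwrite('pics/g4.png',b[:,:,::-1])
```

```text
t 8.4 p [ 0.4427 -0.3074  0.1794] o [ 1.7999e+02  1.0000e-02 -8.1320e+01] F [ 0.1  0.4 -0. ] M [ 0.09 -0.04  0.03] op 0.0598 gf 0.0
[-1.39342162e+01  9.91274628e+00 -2.03945065e+01 -3.31581990e-03
 -5.97010196e+01  2.26147323e+01]
shift [  1.4   0.9 173.4] rot [ 0.    0.   -0.06]
[[222.77129932 295.19393708]] [[337.52467583 224.70326595]]
```

View pics/g4.png

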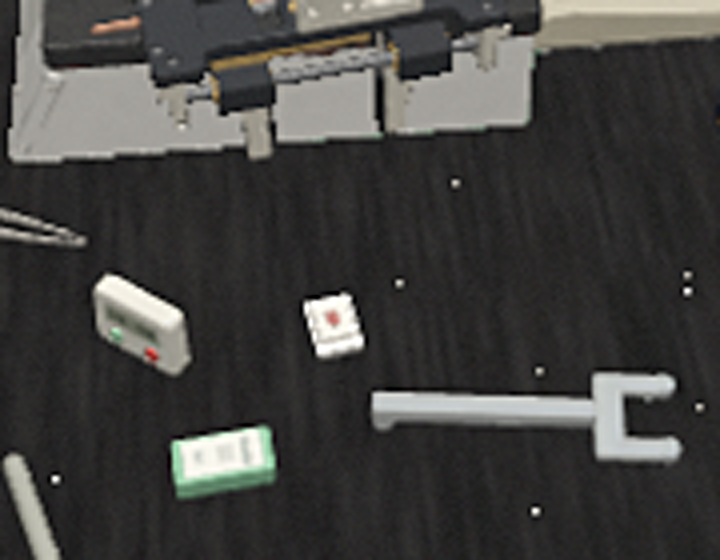

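arm_command(steps=[{"translation":[1,1,45],"rotation":[0,0,0],"claw":60},{"translation":[1,1,90],"rotation":[0,0,0],"claw":60},{"translation":[1,1,135],"rotation":[0,0,0],"claw":60},{"translation":[1,1,162],"rotation":[0,0,0],"claw":60},{"translation":[1,1,172],"rotation":[0,0,0],"claw":60}])

```text
clock: 9.0
tool_pos: [0.4401, -0.308, 0.0047]
orientation: [179.7, 0.1, -81.2]
force: [0.3, -0.3, -0.8]
opening: 0.0602
gripper_force: 0.0
```

arm_command(steps=[{"translation":[0,0,0],"rotation":[0,0,0],"claw":15},{"translation":[0,0,0],"rotation":[0,0,0],"claw":15},{"translation":[0,0,0],"rotation":[0,0,0],"claw":15},{"translation":[0,0,0],"rotation":[0,0,0],"claw":15},{"translation":[0,0,0],"rotation":[0,0,0],"claw":15}])

```text
clock: 9.5
tool_pos: [0.4427, -0.3088, 0.0087]
orientation: [-179.9, -0.0, -81.3]
force: [-0.2, -0.1, 0.3]
opening: 0.0258
gripper_force: 0.0
```

arm_command(steps=[{"translation":[0,0,0],"rotation":[0,0,0],"claw":15},{"translation":[0,0,0],"rotation":[0,0,0],"claw":15}])

```text
clock: 9.7
tool_pos: [0.4426, -0.3088, 0.0085]
orientation: [-179.9, -0.0, -81.3]
force: [0.2, 0.7, 6.9]
opening: 0.0227
gripper_force: 30.0
```

arm_command(steps=[{"translation":[0,0,-2],"rotation":[0,0,0],"claw":50},{"translation":[0,0,-2],"rotation":[0,0,0],"claw":50},{"translation":[0,0,-2],"rotation":[0,0,0],"claw":50},{"translation":[0,0,3],"rotation":[0,0,0],"claw":50},{"translation":[0,0,5],"rotation":[0,0,0],"claw":50}])

```text
clock: 10.2
tool_pos: [0.4417, -0.3085, 0.002]
orientation: [180.0, 0.0, -81.3]
force: [-0.4, 0.5, -0.6]
opening: 0.0496
gripper_force: 0.0
```

arm_command(steps=[{"translation":[0,0,0],"rotation":[0,0,0],"claw":15},{"translation":[0,0,0],"rotation":[0,0,0],"claw":15},{"translation":[0,0,0],"rotation":[0,0,0],"claw":15},{"translation":[0,0,0],"rotation":[0,0,0],"claw":15},{"translation":[0,0,0],"rotation":[0,0,0],"claw":15}])

```text
clock: 10.7
tool_pos: [0.4421, -0.3086, 0.0027]
orientation: [-180.0, -0.0, -81.3]
force: [-0.2, 1.0, -0.5]
opening: 0.0276
gripper_force: 30.0
```

arm_command(steps=[{"translation":[0,0,0],"rotation":[0,0,0],"claw":15},{"translation":[0,0,-20],"rotation":[0,0,0],"claw":15},{"translation":[0,0,-60],"rotation":[0,0,0],"claw":15},{"translation":[0,0,-100],"rotation":[0,0,0],"claw":15},{"translation":[0,0,-150],"rotation":[0,0,0],"claw":15}])

```text
clock: 11.2
tool_pos: [0.4409, -0.3082, 0.1531]
orientation: [179.9, 0.1, -81.3]
force: [1.2, -0.9, -0.6]
opening: 0.0277
gripper_force: 30.0
```

Run:
```python
from h import *
o=st()
im2,d2=snap('side')
b=cv2.resize(im2[180:340,140:320],None,fx=3,fy=3,interpolation=2)
cv2.imwrite('pics/g5.png',b[:,:,::-1])
K=np.load('top0.npy'); im,d=snap('top'); np.save('t2.npy',d); cv2.imwrite('pics/t2.png',im[:,:,::-1])
```

```text
t 11.2 p [ 0.4409 -0.3082  0.1531] o [ 1.7987e+02  8.0000e-02 -8.1290e+01] F [ 1.2 -0.9 -0.6] M [ 0.03 -0.33 -0.03] op 0.0277 gf 30.0
```

View pics/g5.png

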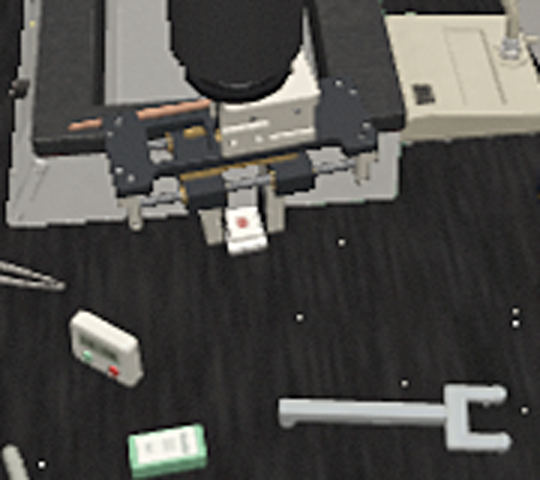

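Run:
```python
from h import *
go(.45,-.2,.33,-81);go(.46,-.05,.33,-81);go(.45,.15,.33,-81);go(.37,.33,.33,-12)
```

```text
shift [-107.3  -22.7 -170.7] rot [-0.11 -0.07 -0.04]
shift [-254.   -55.5 -171.3] rot [-0.11 -0.07 -0.04]
shift [-453.2  -76.3 -172.4] rot [-0.11 -0.07 -0.04]
shift [-643.3  -24.8 -174.1] rot [ -0.06  -0.13 -13.84]
```

arm_command(steps=[{"translation":[-10,-2,-48],"rotation":[0,0,0],"claw":15},{"translation":[-20,-5,-96],"rotation":[0,0,0],"claw":15},{"translation":[-40,-10,-140],"rotation":[0,0,0],"claw":15},{"translation":[-62,-15,-175],"rotation":[0,0,0],"claw":15},{"translation":[-107,-23,-175],"rotation":[0,0,0],"claw":15}])

```text
clock: 11.8
tool_pos: [0.4507, -0.2004, 0.3327]
orientation: [-179.6, -0.2, -81.4]
force: [1.1, 0.0, -0.7]
opening: 0.0277
gripper_force: 30.0
```

arm_command(steps=[{"translation":[-48,-11,0],"rotation":[0,0,0],"claw":15},{"translation":[-96,-22,0],"rotation":[0,0,0],"claw":15},{"translation":[-144,-32,0],"rotation":[0,0,0],"claw":15},{"translation":[-192,-38,0],"rotation":[0,0,0],"claw":15},{"translation":[-241,-45,0],"rotation":[0,0,0],"claw":15}])

```text
clock: 12.3
tool_pos: [0.4559, 0.0475, 0.3278]
orientation: [-179.9, 0.0, -81.3]
force: [1.6, -0.3, -0.6]
opening: 0.0275
gripper_force: 30.0
```

arm_command(steps=[{"translation":[-48,-4,0],"rotation":[0,0,-1.6],"claw":15},{"translation":[-96,-5,0],"rotation":[0,0,-3.2],"claw":15},{"translation":[-144,0,0],"rotation":[0,0,-4.8],"claw":15},{"translation":[-190,15,0],"rotation":[0,0,-6.4],"claw":15},{"translation":[-235,33,0],"rotation":[0,0,-8],"claw":15}])

```text
clock: 12.8
tool_pos: [0.3872, 0.2747, 0.3273]
orientation: [-180.0, 0.0, -41.0]
force: [1.0, 0.9, 0.1]
opening: 0.0274
gripper_force: 30.0
```

Run:
```python
from h import *
o=st(); go(.364,.340,.2,-12)
```

```text
t 12.8 p [0.3872 0.2747 0.3273] o [-180.      0.    -40.95] F [1.  0.9 0.1] M [ 0.08 -0.17  0.02] op 0.0274 gf 30.0
shift [-60.3 -34.1 127.4] rot [-0.    0.   -5.79]
```

arm_command(steps=[{"translation":[-25,-15,20],"rotation":[0,0,-1.6],"claw":15},{"translation":[-60,-34,40],"rotation":[0,0,-3.2],"claw":15},{"translation":[-60,-34,80],"rotation":[0,0,-4.8],"claw":15},{"translation":[-60,-34,120],"rotation":[0,0,-5.8],"claw":15},{"translation":[-60,-34,127],"rotation":[0,0,-5.8],"claw":15}])

```text
clock: 13.3
tool_pos: [0.3636, 0.3359, 0.1963]
orientation: [179.6, 0.2, -12.2]
force: [0.6, -0.8, 1.0]
opening: 0.0276
gripper_force: 30.0
```

arm_command(steps=[{"translation":[0,0,40],"rotation":[0,0,0],"claw":15},{"translation":[0,0,80],"rotation":[0,0,0],"claw":15},{"translation":[0,0,115],"rotation":[0,0,0],"claw":15},{"translation":[0,0,115],"rotation":[0,0,0],"claw":15}])

```text
clock: 13.7
tool_pos: [0.3647, 0.3359, 0.0831]
orientation: [179.7, 0.1, -12.5]
force: [-0.0, -1.1, -0.8]
opening: 0.0277
gripper_force: 30.0
```

arm_command(steps=[{"translation":[0,0,10],"rotation":[0,0,0],"claw":15},{"translation":[0,0,10],"rotation":[0,0,0],"claw":40},{"translation":[0,0,10],"rotation":[0,0,0],"claw":40},{"translation":[0,0,10],"rotation":[0,0,0],"claw":40},{"translation":[0,0,0],"rotation":[0,0,0],"claw":40}])

```text
clock: 14.2
tool_pos: [0.3654, 0.3377, 0.0859]
orientation: [180.0, 0.0, -12.3]
force: [-0.6, 0.1, 0.3]
opening: 0.0397
gripper_force: 0.0
```

arm_command(steps=[{"translation":[0,0,-45],"rotation":[0,0,0],"claw":60},{"translation":[0,0,-90],"rotation":[0,0,0],"claw":60},{"translation":[0,0,-135],"rotation":[0,0,0],"claw":60},{"translation":[0,0,-180],"rotation":[0,0,0],"claw":60},{"translation":[0,0,-225],"rotation":[0,0,0],"claw":60}])

```text
clock: 14.7
tool_pos: [0.3653, 0.3374, 0.3142]
orientation: [-179.9, -0.0, -12.3]
force: [0.5, 1.4, 0.3]
opening: 0.0597
gripper_force: 0.0
```

arm_command(steps=[{"translation":[40,28,0],"rotation":[0,0,0],"claw":60},{"translation":[80,55,0],"rotation":[0,0,0],"claw":60},{"translation":[120,85,0],"rotation":[0,0,0],"claw":60},{"translation":[140,130,0],"rotation":[0,0,0],"claw":60},{"translation":[140,180,0],"rotation":[0,0,0],"claw":60}])

```text
clock: 15.2
tool_pos: [0.4653, 0.1306, 0.311]
orientation: [180.0, -0.0, -12.3]
force: [0.8, 0.0, 0.5]
opening: 0.0603
gripper_force: 0.0
```

arm_command(steps=[{"translation":[0,50,0],"rotation":[0,0,0],"claw":60},{"translation":[0,100,0],"rotation":[0,0,0],"claw":60},{"translation":[0,150,0],"rotation":[0,0,0],"claw":60}])

```text
clock: 15.5
tool_pos: [0.4311, -0.0161, 0.3121]
orientation: [-179.9, -0.1, -12.3]
force: [1.7, -0.6, 0.1]
opening: 0.0599
gripper_force: 0.0
```

Run:
```python
from h import *
o=st(); im,d=snap('top','t3'); P=pts('top',d)
q=proj('top',[[.511,.44,.049],[.511,.44,.027],[.364,.34,.104]]);print(q)
u,v=np.round(q[1]).astype(int)
a=cv2.resize(im[v-25:v+25,u-25:u+25],(500,500),interpolation=cv2.INTER_CUBIC)
u2,v2=np.round(q[2]).astype(int)
b=cv2.resize(im[v2-25:v2+25,u2-25:u2+25],(300,300),interpolation=cv2.INTER_CUBIC)
c=np.zeros((500,800,3),np.uint8);c[:,:500]=a;c[:300,500:]=b
cv2.imwrite('pics/g6.png',c[:,:,::-1]); print(u,v,u2,v2)
```

```text
t 15.5 p [ 0.4311 -0.0161  0.3121] o [-1.7994e+02 -1.1000e-01 -1.2250e+01] F [ 1.7 -0.6  0.1] M [-0.09 -0.19  0.  ] op 0.0599 gf 0.0
[[124.62323532 196.57132922]
 [126.78193954 197.88461208]
 [144.10450413 238.09982332]]
127 198 144 238
```

View pics/g6.png

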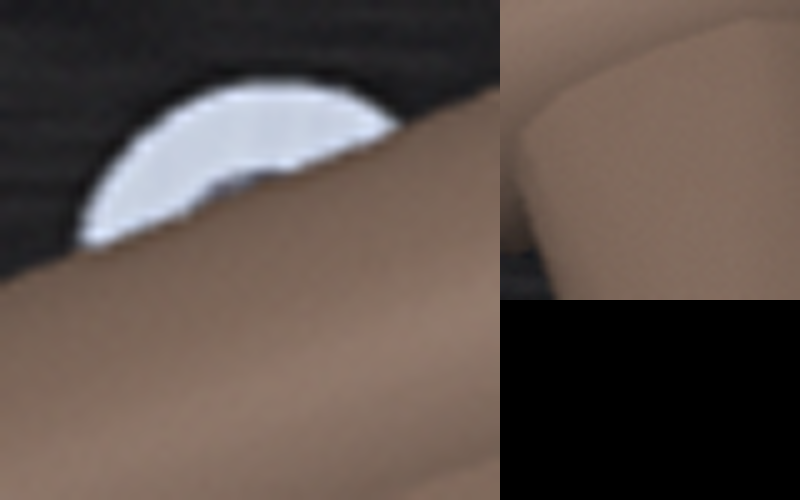

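Run:
```python
from h import *
im=cv2.imread('pics/t1.png')[:,:,::-1]; im0=cv2.imread('pics/top0.png')[:,:,::-1]
s,d=snap('side')
A=lambda im,u,v,r,S:cv2.resize(im[v-r:v+r,u-r:u+r],(S,S),interpolation=cv2.INTER_NEAREST)
a=A(im,126,197,13,400); b=A(im0,142,236,13,400)
q=proj('side',[[.364,.34,.05],[.511,.44,.03]]);print(q);u,v=np.round(q[0]).astype(int);u2,v2=np.round(q[1]).astype(int)
c=np.vstack([np.hstack([a,b]),np.hstack([A(s,u,v,20,200),A(s,u2,v2,20,200),np.zeros((200,400,3),np.uint8)])])
cv2.imwrite('pics/g7.png',c[:,:,::-1])
print(cv2.cvtColor(np.ascontiguousarray(im0[228:246,132:154]),cv2.COLOR_RGB2GRAY))
print(cv2.cvtColor(np.ascontiguousarray(im[188:207,115:137]),cv2.COLOR_RGB2GRAY))
```

```text
[[187.57899315 142.07197132]
 [226.43841899 129.93680459]]
[[205 207 207 208 210 211 213 210 190 165 165 154 152 141 144 151 156 189
  206 209 206 207]
 [205 207 207 208 213 211 188 130  92 102 109 106 106 111 147 181 178 166
  168 203 210 210]
 [205 208 208 211 200 156  95  75  92  97 100  98  99 100 101 106 112 142
  161 174 205 211]
 [205 208 211 200 150  93 100  98 101 100 101 101 103 102  99  97  99 105
  148 176 172 206]
 [206 212 210 176 106  94 101 103 102 103 103 103 104 102 102 100 101 100
   95 117 149 182]
 [209 211 185 124 102 100 102 103  97  97  96  95 104 106 103 101 101 101
   96 102 135 180]
 [210 201 154  94  94  98  95  86  72  57  48  45  90 124 104 101 103 102
   98  85 121 168]
 [211 187 122  93  90  99  73  56  56  61  60  56  84 119 109 102 102 101
  100  88  94 117]
 [211 177  95  86 158 184  88  53  58  59  64  58  42  51  86 107 102 101
  101  96 100 119]
 [204 157  79  96 169 180  72  50  57  60  61  62  42  39 106 138 103 100
  106 102  86 101]
 [203 158  95  90  99  97  56  51  54  59  60  54  32  23  71 102  88 106
  148 136  83  99]
 [204 158  99  96 
[... 1701 characters left out ...]
4  50  31  15  33  72  91  88
  130 150  89  90]
 [208 212 214 180  92  96 101 101  83  36  27  31  23  30  60  94  92  99
  139 139  81 100]
 [209 211 214 182 100  96 100 101  94  69  56  72  80  90  99 103 102 102
  106  91  67 104]
 [208 212 215 197 140 103  98 101 103 104 105 116 122 107 104 103 103 103
   99  77  89 133]
 [209 212 214 200 145 101 100  97 101 102 103 106 106 103 102 102 103 100
   81  66 107 155]
 [209 212 215 218 206 175 140 104  98 100 102 102 102 101 102 103  98  84
   77 118 155 184]
 [209 211 215 217 208 180 156 132 109  98  98 101 103  99  97  87  74  92
  137 159 184 208]
 [211 213 215 217 216 205 172 144 136 109 104 107 101  90  73  62  92 138
  162 183 207 209]]
```

View pics/g7.png

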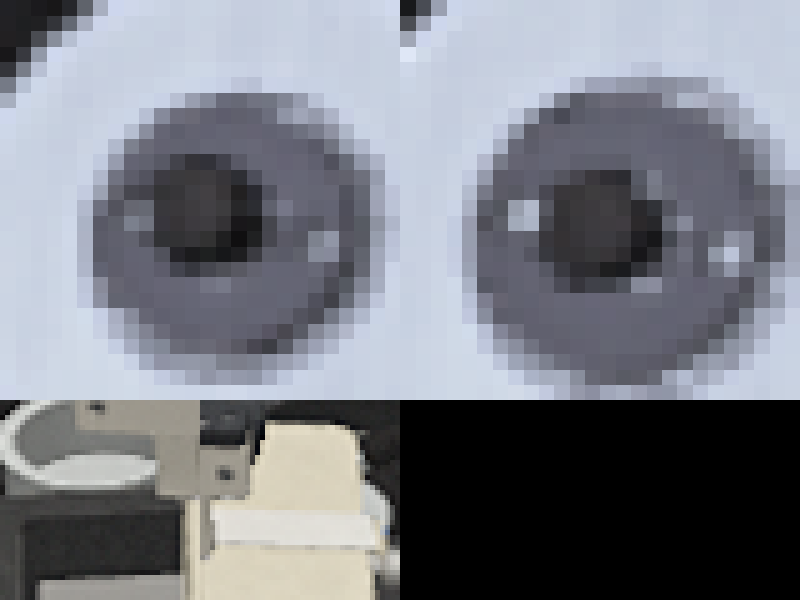

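Run:
```python
from h import *
def L(a,b,z):
    A,B=ray('top',*a,z),ray('top',*b,z); d=A-B; print('mid',(A+B)/2,'sep',np.hypot(*d[:2]),'ang',np.degrees(np.arctan2(d[1],d[0])))
L((136.53,236.5),(150,238.9),.119)
L((121.4,197.6),(133.5,199.5),.025)
go(.511,.44,.30,-12)
```

```text
mid [0.36380197 0.33822816 0.119     ] sep 0.04457403454880258 ang 81.93697854908652
mid [0.50907077 0.43809631 0.025     ] sep 0.0442112912732661 ang 82.8489163663432
shift [ -20.9 -465.1   12.8] rot [-0.01 -0.02 -0.11]
```

arm_command(steps=[{"translation":[-2,-48,0],"rotation":[0,0,-0.5],"claw":60},{"translation":[-4,-96,0],"rotation":[0,0,-1],"claw":60},{"translation":[-6,-144,0],"rotation":[0,0,-1.5],"claw":60},{"translation":[-9,-192,0],"rotation":[0,0,-2.0],"claw":60},{"translation":[-11,-240,0],"rotation":[0,0,-2.06],"claw":60}])

```text
clock: 16.1
tool_pos: [0.4722, 0.2249, 0.3122]
orientation: [-179.9, -0.1, -1.9]
force: [1.0, -0.2, 0.0]
opening: 0.0603
gripper_force: 0.0
```

Run:
```python
from h import *
st();go(.511,.44,.15,-2)
```

```text
t 16.1 p [0.4722 0.2249 0.3122] o [-1.7992e+02 -8.0000e-02 -1.8700e+00] F [ 1.  -0.2  0. ] M [-0.07 -0.14 -0.04] op 0.0603 gf 0.0
shift [  31.5 -216.1  162.5] rot [-0.02 -0.02  0.03]
```

arm_command(steps=[{"translation":[7,-48,0],"rotation":[0,0,0],"claw":60},{"translation":[14,-96,0],"rotation":[0,0,0],"claw":60},{"translation":[22,-144,15],"rotation":[0,0,0],"claw":60},{"translation":[28,-190,30],"rotation":[0,0,0],"claw":60},{"translation":[31,-216,70],"rotation":[0,0,0],"claw":60}])

```text
clock: 16.6
tool_pos: [0.5122, 0.4424, 0.2437]
orientation: [-179.7, -0.3, -1.9]
force: [0.5, -0.6, -0.2]
opening: 0.0601
gripper_force: 0.0
```

arm_command(steps=[{"translation":[0,0,45],"rotation":[0,0,0],"claw":60},{"translation":[0,0,90],"rotation":[0,0,0],"claw":60},{"translation":[0,0,92],"rotation":[0,0,0],"claw":60}])

```text
clock: 16.9
tool_pos: [0.5079, 0.4352, 0.1427]
orientation: [179.5, 0.4, -2.0]
force: [-0.4, -0.1, -0.3]
opening: 0.0599
gripper_force: 0.0
```

Run:
```python
from h import *
st();go(.511,.44,.0355,-2)
s,d=snap('side'); q=proj('side',[[.364,.34,.06]])[0].round().astype(int); c=s[q[1]-25:q[1]+25,q[0]-25:q[0]+25]
h=cv2.cvtColor(np.ascontiguousarray(c),cv2.COLOR_RGB2HSV); m=(h[...,1]>90)&(h[...,2]>110)&((h[...,0]<12)|(h[...,0]>168)); print('red px',np.argwhere(m)+[q[1]-25,q[0]-25])
cv2.imwrite('pics/g8.png',cv2.resize(c,(500,500),interpolation=2)[:,:,::-1])
```

```text
t 16.9 p [0.5079 0.4352 0.1427] o [179.53   0.4   -2.  ] F [-0.4 -0.1 -0.3] M [-0.12  0.05 -0.  ] op 0.0599 gf 0.0
shift [  3.7  -5.8 107.2] rot [0.09 0.08 0.  ]
red px []
```

View pics/g8.png

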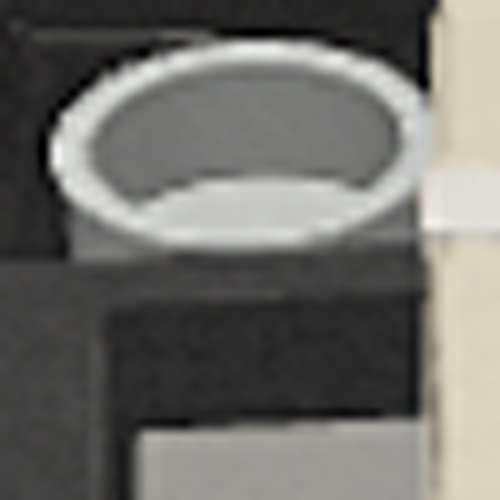

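Run:
```python
from h import *
s,d=snap('top','t4'); P=pts('top',d); m=np.hypot(P[...,0]-.364,P[...,1]-.34)<.054
m&=(P[...,2]<.1)&(d>0); print(m.sum())
h=cv2.cvtColor(s,cv2.COLOR_RGB2HSV); r=m&(h[...,1]>70)&((h[...,0]<12)|(h[...,0]>168)); print('red',[np.round(P[i,j],3).tolist() for i,j in np.argwhere(r)])
w=m&(P[...,2]>.056); print('raised',w.sum(),P[w].mean(0) if w.any() else 0, 'floor z',np.median(P[m][:,2]) if m.any() else 0)
```

```text
700
red [[0.368, 0.336, 0.065], [0.365, 0.339, 0.063], [0.365, 0.335, 0.065], [0.362, 0.34, 0.058], [0.362, 0.337, 0.058]]
raised 74 [0.36587592 0.33532475 0.05974124] floor z 0.04972821102377599
```

arm_command(steps=[{"translation":[0,0,40],"rotation":[0,0,0],"claw":60},{"translation":[0,0,80],"rotation":[0,0,0],"claw":60},{"translation":[0,0,100],"rotation":[0,0,0],"claw":60},{"translation":[0,0,108],"rotation":[0,0,0],"claw":60},{"translation":[0,0,108],"rotation":[0,0,0],"claw":60}])

```text
clock: 17.5
tool_pos: [0.5119, 0.4385, 0.0426]
orientation: [-179.9, -0.1, -2.0]
force: [0.9, -0.1, -0.0]
opening: 0.0602
gripper_force: 0.0
```

arm_command(steps=[{"translation":[0,0,2],"rotation":[0,0,0],"claw":60},{"translation":[0,0,2],"rotation":[0,0,0],"claw":60}])

```text
clock: 17.7
tool_pos: [0.5118, 0.4386, 0.0408]
orientation: [-179.8, -0.1, -2.0]
force: [0.3, -0.4, 0.3]
opening: 0.0602
gripper_force: 0.0
```

arm_command(steps=[{"translation":[-1,-1,5],"rotation":[0,0,0],"claw":60},{"translation":[-1,-1,5],"rotation":[0,0,0],"claw":60},{"translation":[-1,-1,5],"rotation":[0,0,0],"claw":10},{"translation":[-1,-1,5],"rotation":[0,0,0],"claw":10},{"translation":[-1,-1,5],"rotation":[0,0,0],"claw":10}])

```text
clock: 18.2
tool_pos: [0.51, 0.4385, 0.0337]
orientation: [180.0, -0.0, -2.0]
force: [0.3, 0.1, -0.3]
opening: 0.0411
gripper_force: 0.0
```

arm_command(steps=[{"translation":[0,0,0],"rotation":[0,0,0],"claw":10},{"translation":[0,0,0],"rotation":[0,0,0],"claw":10},{"translation":[0,0,0],"rotation":[0,0,0],"claw":10},{"translation":[0,0,0],"rotation":[0,0,0],"claw":10}])

```text
clock: 18.6
tool_pos: [0.51, 0.4389, 0.0336]
orientation: [-180.0, -0.0, -2.0]
force: [-0.4, 1.6, -1.5]
opening: 0.022
gripper_force: 30.0
```

arm_command(steps=[{"translation":[0,0,-10],"rotation":[0,0,0],"claw":10},{"translation":[0,0,-40],"rotation":[0,0,0],"claw":10},{"translation":[0,0,-80],"rotation":[0,0,0],"claw":10},{"translation":[0,0,-120],"rotation":[0,0,0],"claw":10},{"translation":[0,0,-150],"rotation":[0,0,0],"claw":10}])

```text
clock: 19.1
tool_pos: [0.5097, 0.4381, 0.1861]
orientation: [-180.0, -0.0, -2.0]
force: [1.0, 0.4, -6.7]
opening: 0.0222
gripper_force: 30.0
```

Run:
```python
from h import *
st();go(.39,.455,.19,-2);go(.365,.34,.19,-12)
```

```text
t 19.1 p [0.5097 0.4381 0.1861] o [-179.99   -0.     -1.98] F [ 1.   0.4 -6.7] M [ 0.17 -0.19 -0.03] op 0.0222 gf 30.0
shift [-120.3  -12.8   -3.9] rot [-0. -0.  0.]
shift [-141.3  103.    -4. ] rot [-0.  0.  2.]
```

arm_command(steps=[{"translation":[-40,-5,-4],"rotation":[0,0,0],"claw":10},{"translation":[-80,-8,-4],"rotation":[0,0,0.6],"claw":10},{"translation":[-118,5,-4],"rotation":[0,0,1.2],"claw":10},{"translation":[-135,45,-4],"rotation":[0,0,1.8],"claw":10},{"translation":[-141,90,-4],"rotation":[0,0,2],"claw":10}])

```text
clock: 19.6
tool_pos: [0.3633, 0.352, 0.1869]
orientation: [179.9, 0.1, -11.9]
force: [1.0, -0.6, -5.4]
opening: 0.0223
gripper_force: 30.0
```

arm_command(steps=[{"translation":[0,0,0],"rotation":[0,0,0],"claw":10},{"translation":[0,0,0],"rotation":[0,0,0],"claw":10},{"translation":[0,0,0],"rotation":[0,0,0],"claw":10}])

```text
clock: 19.9
tool_pos: [0.366, 0.3537, 0.1879]
orientation: [-180.0, 0.0, -12.0]
force: [-0.8, 1.1, -5.4]
opening: 0.0218
gripper_force: 30.0
```

Run:
```python
from h import *
st();go(.365,.3398,.14,-12)
```

```text
t 19.9 p [0.366  0.3537 0.1879] o [-179.98    0.    -11.99] F [-0.8  1.1 -5.4] M [ 0.08 -0.07 -0.07] op 0.0218 gf 30.0
shift [ 1.9 13.8 47.9] rot [-0.  0.  0.]
```

arm_command(steps=[{"translation":[2,14,10],"rotation":[0,0,0],"claw":10},{"translation":[2,14,30],"rotation":[0,0,0],"claw":10},{"translation":[2,14,45],"rotation":[0,0,0],"claw":10},{"translation":[2,14,45],"rotation":[0,0,0],"claw":10},{"translation":[2,14,45],"rotation":[0,0,0],"claw":10}])

```text
clock: 20.4
tool_pos: [0.3653, 0.3398, 0.1426]
orientation: [179.9, -0.0, -12.0]
force: [0.6, 1.1, -5.4]
opening: 0.0222
gripper_force: 30.0
```

arm_command(steps=[{"translation":[0,0,3],"rotation":[0,0,0],"claw":10},{"translation":[0,0,6],"rotation":[0,0,0],"claw":10},{"translation":[0,0,9],"rotation":[0,0,0],"claw":10},{"translation":[0,0,12],"rotation":[0,0,0],"claw":10},{"translation":[0,0,12],"rotation":[0,0,0],"claw":10}])

```text
clock: 20.9
tool_pos: [0.3645, 0.3404, 0.1328]
orientation: [-179.9, 0.0, -11.9]
force: [-13.2, -1.1, 15.3]
opening: 0.022
gripper_force: 30.1
```

arm_command(steps=[{"translation":[-2,0,-4],"rotation":[0,0,0],"claw":10},{"translation":[-2.5,0,-4],"rotation":[0,0,0],"claw":10},{"translation":[-2.5,0,-1],"rotation":[0,0,0],"claw":10},{"translation":[-2.5,0,1],"rotation":[0,0,0],"claw":10},{"translation":[-2.5,0,1],"rotation":[0,0,0],"claw":10}])

```text
clock: 21.4
tool_pos: [0.3628, 0.3397, 0.1293]
orientation: [180.0, -0.0, -12.0]
force: [0.2, 0.1, -2.6]
opening: 0.0221
gripper_force: 29.9
```

arm_command(steps=[{"translation":[0,0,1.5],"rotation":[0,0,0],"claw":10},{"translation":[0,0,3],"rotation":[0,0,0],"claw":10},{"translation":[0,0,3],"rotation":[0,0,0],"claw":10}])

```text
clock: 21.7
tool_pos: [0.363, 0.3395, 0.1276]
orientation: [180.0, -0.1, -12.0]
force: [0.3, -5.7, 7.5]
opening: 0.022
gripper_force: 30.0
```

arm_command(steps=[{"translation":[0,0,-1],"rotation":[0,0,0],"claw":10},{"translation":[0,0,-1],"rotation":[0,0,0],"claw":60},{"translation":[0,0,-1],"rotation":[0,0,0],"claw":60},{"translation":[0,0,-20],"rotation":[0,0,0],"claw":60},{"translation":[0,0,-65],"rotation":[0,0,0],"claw":60}])

```text
clock: 22.2
tool_pos: [0.3613, 0.3383, 0.1892]
orientation: [179.6, 0.1, -12.0]
force: [1.6, 1.1, -0.0]
opening: 0.0485
gripper_force: 0.0
```

arm_command(steps=[{"translation":[0,-40,-30],"rotation":[0,0,0],"claw":60},{"translation":[0,-85,-60],"rotation":[0,0,0],"claw":60},{"translation":[20,-130,-60],"rotation":[0,0,0],"claw":60},{"translation":[50,-160,-60],"rotation":[0,0,0],"claw":60},{"translation":[50,-160,-60],"rotation":[0,0,0],"claw":60}])

```text
clock: 22.7
tool_pos: [0.4474, 0.4889, 0.2489]
orientation: [179.9, 0.0, -12.0]
force: [-0.9, -1.0, -0.6]
opening: 0.0603
gripper_force: 0.0
```

```bash
cat > holes.py <<'E'
from h import *
def lidcheck(name):
    im,d=snap('top',name); P=pts('top',d); m=(np.hypot(P[...,0]-.364,P[...,1]-.339)<.075)&(d>0)
    p=P[m&(P[...,2]>.105)&(P[...,2]<.115)]; A=np.c_[p[:,:2],np.ones(len(p))]; s=np.linalg.lstsq(A,p[:,2],rcond=None)[0]
    print('plate n',len(p),'tilt',np.hypot(*s[:2]),'z',np.median(p[:,2]))
    k=P[m&(P[...,2]>.135)&(P[...,2]<.15)]; print('knob',len(k),k.mean(0) if len(k) else 0)
    g=cv2.cvtColor(im,cv2.COLOR_RGB2GRAY).astype(float)
    cu=proj('top',[[.363,.3378,.121]])[0]; vv,uu=np.mgrid[0:384,0:512]; W=[ray('top',u,v,.119)for u,v in[(0,0)]]
    # bright spots in ring 17..27 mm from axis on collar plane
    ring=[]
    for v in range(int(cu[1])-9,int(cu[1])+10):
        for u in range(int(cu[0])-9,int(cu[0])+10):
            w=ray('top',u,v,.119); r=np.hypot(w[0]-.3635,w[1]-.338)
            if .018<r<.026 and g[v,u]>115: ring.append((u,v,g[v,u]-100,np.round(np.degrees(np.arctan2(w[1]-.338,w[0]-.3635)))))
    for q in ring: print(q)
    print(np.round(ring[0][3]) if ring else '')
if __name__=='__main__':
    st(); lidcheck('t5')
E
python3 holes.py
```

```text
t 22.7 p [0.4474 0.4889 0.2489] o [179.88   0.   -11.99] F [-0.9 -1.  -0.6] M [-0.15  0.15 -0.01] op 0.0603 gf 0.0
plate n 1034 tilt 0.004066633657552901 z 0.11011443001239823
knob 47 [0.36207961 0.33701059 0.14174584]
(137, 235, np.float64(50.0), np.float64(69.0))
(138, 235, np.float64(33.0), np.float64(65.0))
(136, 236, np.float64(42.0), np.float64(78.0))
(137, 236, np.float64(87.0), np.float64(76.0))
(138, 236, np.float64(18.0), np.float64(74.0))
(149, 240, np.float64(57.0), np.float64(-109.0))
(150, 240, np.float64(91.0), np.float64(-106.0))
(149, 241, np.float64(69.0), np.float64(-116.0))
(150, 241, np.float64(87.0), np.float64(-113.0))
69.0
```

```bash
cat >> h.py <<'E'
FX=np.array([.3635,.3397]);FY=-12.
def fx(x,y): c,s=np.cos(np.radians(FY)),np.sin(np.radians(FY)); return FX+[c*x-s*y,s*x+c*y]
E
python3 - <<'E'
from h import *
A,B=ray('top',137.04,235.64,.119),ray('top',149.59,240.5,.119);d=A-B;print('hole mid',(A+B)/2,np.hypot(*d[:2]),np.degrees(np.arctan2(d[1],d[0])))
x,y=fx(.2216,0); go(x,y,.25,-12)
for a in np.linspace(0,1.22,11): print(round(a,2),np.round([85*(np.sin(.95-a)-np.sin(.95)),85*(np.cos(.95-a)-np.cos(.95))],1))
E
```

```text
hole mid [0.3626349  0.33795966 0.119     ] 0.04431505899210187 71.31587580429026
shift [171.8 161.5  -0.5] rot [ 0.03  0.01 -0.  ]
0.0 [0. 0.]
0.12 [-6.5  8. ]
0.24 [-14.   15.2]
0.37 [-22.3  21.5]
0.49 [-31.3  26.6]
0.61 [-40.8  30.7]
0.73 [-50.8  33.5]
0.85 [-61.   35.2]
0.98 [-71.4  35.5]
1.1 [-81.7  34.6]
1.22 [-91.8  32.5]
```

arm_command(steps=[{"translation":[36,32,0],"rotation":[0,0,0],"claw":60},{"translation":[72,64,0],"rotation":[0,0,0],"claw":60},{"translation":[108,98,0],"rotation":[0,0,0],"claw":60},{"translation":[140,130,0],"rotation":[0,0,0],"claw":60},{"translation":[172,162,0],"rotation":[0,0,0],"claw":60}])

```text
clock: 23.25
tool_pos: [0.5796, 0.2902, 0.2522]
orientation: [-179.9, -0.0, -12.0]
force: [0.6, 1.3, -0.7]
opening: 0.0603
gripper_force: 0.0
```

arm_command(steps=[{"translation":[0,0,0],"rotation":[0,0,0],"claw":60},{"translation":[0,0,30],"rotation":[0,0,0],"claw":60},{"translation":[0,0,60],"rotation":[0,0,0],"claw":60},{"translation":[0,0,85],"rotation":[0,0,0],"claw":60},{"translation":[0,0,92],"rotation":[0,0,0],"claw":60}])

```text
clock: 23.75
tool_pos: [0.5774, 0.2911, 0.157]
orientation: [179.8, 0.2, -12.0]
force: [0.2, -0.1, -0.5]
opening: 0.0598
gripper_force: 0.0
```

arm_command(steps=[{"translation":[0,0,0],"rotation":[0,0,0],"claw":60},{"translation":[0,0,0],"rotation":[0,0,0],"claw":40}])

```text
clock: 23.95
tool_pos: [0.5798, 0.2925, 0.1612]
orientation: [-179.9, -0.1, -11.9]
force: [-0.5, 0.1, 0.1]
opening: 0.0562
gripper_force: 0.0
```

Run:
```python
from h import *
st(); x,y=fx(.2216,0); go(x,y,.157,-12)
s,d=snap('side'); q=proj('side',[[x,y,.17]])[0].round().astype(int); c=s[q[1]-40:q[1]+40,q[0]-50:q[0]+50]
cv2.imwrite('pics/g9.png',cv2.resize(c,None,fx=6,fy=6,interpolation=2)[:,:,::-1])
```

```text
t 23.95 p [0.5798 0.2925 0.1612] o [-1.7992e+02 -9.0000e-02 -1.1940e+01] F [-0.5  0.1  0.1] M [ 0.   -0.04  0.05] op 0.0562 gf 0.0
shift [ 0.2 -1.2  4.2] rot [-0.02 -0.02  0.01]
```

View pics/g9.png

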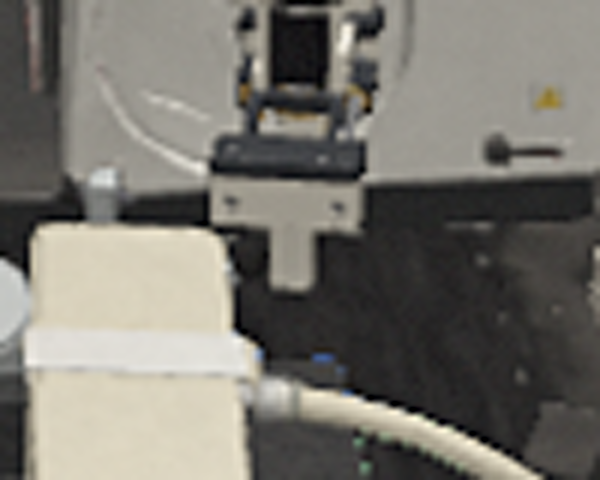

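arm_command(steps=[{"translation":[0,0,4],"rotation":[0,0,0],"claw":10},{"translation":[0,0,4],"rotation":[0,0,0],"claw":10},{"translation":[0,0,4],"rotation":[0,0,0],"claw":10},{"translation":[0,0,4],"rotation":[0,0,0],"claw":10},{"translation":[0,0,4],"rotation":[0,0,0],"claw":10}])

```text
clock: 24.5
tool_pos: [0.5784, 0.2878, 0.1558]
orientation: [179.6, 0.1, -12.1]
force: [-2.1, -13.0, 5.6]
opening: 0.022
gripper_force: 29.9
```

arm_command(steps=[{"translation":[0,0,0],"rotation":[0,0,0],"claw":10},{"translation":[0,0,0],"rotation":[0,0,0],"claw":10}])

```text
clock: 24.7
tool_pos: [0.5784, 0.2877, 0.1558]
orientation: [179.6, 0.1, -12.1]
force: [-2.3, -12.9, 4.6]
opening: 0.0221
gripper_force: 29.9
```

arm_command(steps=[{"translation":[0,2.5,0],"rotation":[0,0,0],"claw":10},{"translation":[0,5,0],"rotation":[0,0,0.1],"claw":10},{"translation":[0,5,0],"rotation":[0,0,0.2],"claw":10},{"translation":[0,5,0],"rotation":[0,0,0.2],"claw":10}])

```text
clock: 25.1
tool_pos: [0.5784, 0.2875, 0.1559]
orientation: [-180.0, -0.0, -13.0]
force: [-0.6, 2.0, 0.9]
opening: 0.0222
gripper_force: 29.7
```

arm_command(steps=[{"translation":[-3,0,-4],"rotation":[0,0,0],"claw":10},{"translation":[-6.5,0,-8],"rotation":[0,0,0],"claw":10},{"translation":[-10,0,-11.6],"rotation":[0,0,0],"claw":10},{"translation":[-14,0,-15.2],"rotation":[0,0,0],"claw":10},{"translation":[-14,0,-15.2],"rotation":[0,0,0],"claw":10}])

```text
clock: 25.6
tool_pos: [0.5641, 0.291, 0.1713]
orientation: [-179.9, 0.0, -13.0]
force: [0.5, 5.8, -4.0]
opening: 0.0216
gripper_force: 30.0
```

arm_command(steps=[{"translation":[-4.1,0,-3.3],"rotation":[0,0,0],"claw":10},{"translation":[-8.3,0,-6.3],"rotation":[0,0,0],"claw":10},{"translation":[-17.3,0,-11.4],"rotation":[0,0,0],"claw":10},{"translation":[-26.8,0,-15.5],"rotation":[0,0,0],"claw":10},{"translation":[-36.8,0,-18.3],"rotation":[0,0,0],"claw":10}])

```text
clock: 26.1
tool_pos: [0.5295, 0.2994, 0.1895]
orientation: [-179.9, -0.1, -13.0]
force: [6.7, 5.4, -8.5]
opening: 0.0219
gripper_force: 30.0
```

arm_command(steps=[{"translation":[-5,0,-1],"rotation":[0,0,0],"claw":10},{"translation":[-10.2,0,-1.7],"rotation":[0,0,0],"claw":10},{"translation":[-15.4,0,-2],"rotation":[0,0,0],"claw":10},{"translation":[-20.6,0,-2],"rotation":[0,0,0],"claw":10},{"translation":[-20.6,0,-2],"rotation":[0,0,0],"claw":10}])

```text
clock: 26.6
tool_pos: [0.5099, 0.3042, 0.1924]
orientation: [-179.8, -0.2, -12.9]
force: [4.4, 5.2, -1.5]
opening: 0.0215
gripper_force: 30.0
```

arm_command(steps=[{"translation":[-5,0,0.4],"rotation":[0,0,0],"claw":10},{"translation":[-10.3,0,0.9],"rotation":[0,0,0],"claw":10},{"translation":[-15.3,0,2],"rotation":[0,0,0],"claw":10},{"translation":[-18.5,0,2.5],"rotation":[0,0,0],"claw":10},{"translation":[-21,0,3],"rotation":[0,0,0],"claw":10}])

```text
clock: 27.1
tool_pos: [0.4905, 0.309, 0.1906]
orientation: [-179.8, -0.3, -12.9]
force: [7.8, 4.7, 2.6]
opening: 0.0216
gripper_force: 30.0
```

arm_command(steps=[{"translation":[-2,0,0.5],"rotation":[0,0,0],"claw":10},{"translation":[-3,0,0.5],"rotation":[0,0,0],"claw":10}])

```text
clock: 27.3
tool_pos: [0.4874, 0.3097, 0.1899]
orientation: [-179.8, -0.3, -12.9]
force: [7.7, 4.4, 0.2]
opening: 0.0215
gripper_force: 30.0
```

arm_command(steps=[{"translation":[-2,0,0.5],"rotation":[0,0,0],"claw":10},{"translation":[-4,0,1],"rotation":[0,0,0],"claw":10},{"translation":[-4,0,1],"rotation":[0,0,0],"claw":10}])

```text
clock: 27.6
tool_pos: [0.4833, 0.3107, 0.1889]
orientation: [-179.8, -0.2, -12.9]
force: [4.0, 6.0, 3.0]
opening: 0.0219
gripper_force: 30.0
```

arm_command(steps=[{"translation":[-2,0,0.5],"rotation":[0,0,0],"claw":10},{"translation":[-4,0,1],"rotation":[0,0,0],"claw":10},{"translation":[-4,0,1],"rotation":[0,0,0],"claw":10}])

```text
clock: 27.9
tool_pos: [0.4793, 0.3117, 0.1878]
orientation: [-179.8, -0.2, -12.9]
force: [4.3, 6.1, 1.4]
opening: 0.0214
gripper_force: 30.0
```

arm_command(steps=[{"translation":[0,0,0],"rotation":[0,0,0],"claw":50},{"translation":[0,0,0],"rotation":[0,0,0],"claw":50},{"translation":[0,0,0],"rotation":[0,0,0],"claw":50},{"translation":[0,0,-45],"rotation":[0,0,0],"claw":50},{"translation":[0,0,-90],"rotation":[0,0,0],"claw":50}])

```text
clock: 28.4
tool_pos: [0.4766, 0.3088, 0.2754]
orientation: [179.7, 0.1, -13.0]
force: [0.7, 1.6, -0.0]
opening: 0.0494
gripper_force: 0.0
```

arm_command(steps=[{"translation":[20,-45,-40],"rotation":[0,0,0],"claw":50},{"translation":[40,-90,-50],"rotation":[0,0,0],"claw":50},{"translation":[50,-130,-50],"rotation":[0,0,0],"claw":50},{"translation":[50,-170,-50],"rotation":[0,0,0],"claw":50},{"translation":[50,-170,-50],"rotation":[0,0,0],"claw":50}])

```text
clock: 28.9
tool_pos: [0.5646, 0.468, 0.3213]
orientation: [179.7, 0.2, -12.9]
force: [0.8, -0.2, -1.6]
opening: 0.05
gripper_force: 0.0
```

Run:
```python
from h import *
st(); im,d=snap('top','t6'); P=pts('top',d); q=P[(d>0)]; q=q+[.0015,.002,0]
c,s=np.cos(np.radians(13)),np.sin(np.radians(13)); r=q[:,:2]-FX; x=c*r[:,0]-s*r[:,1]; y=s*r[:,0]+c*r[:,1]; z=q[:,2]
m=(abs(y)<.04)&(x>.03)&(x<.28)&(z>.115)&(z<.27)
for a in np.arange(.03,.28,.01):
    k=m&(x>=a)&(x<a+.01)
    if k.any(): print('%.2f n%d zmax %.3f y %.3f'%(a,k.sum(),z[k].max(),y[k][z[k].argmax()]))
```

```text
t 28.9 p [0.5646 0.468  0.3213] o [ 1.7973e+02  1.5000e-01 -1.2890e+01] F [ 0.8 -0.2 -1.6] M [-0.02 -0.04  0.  ] op 0.05 gf 0.0
0.03 n12 zmax 0.146 y -0.004
0.04 n24 zmax 0.152 y 0.001
0.05 n25 zmax 0.156 y -0.002
0.06 n19 zmax 0.145 y 0.008
0.07 n16 zmax 0.143 y -0.003
0.08 n16 zmax 0.143 y 0.001
0.09 n18 zmax 0.144 y -0.006
0.10 n39 zmax 0.146 y -0.016
0.11 n31 zmax 0.232 y -0.003
0.12 n54 zmax 0.239 y -0.003
0.13 n67 zmax 0.238 y -0.000
0.14 n37 zmax 0.215 y -0.003
0.15 n21 zmax 0.184 y -0.004
0.16 n10 zmax 0.139 y -0.015
0.24 n1 zmax 0.119 y -0.038
```

Run:
```python
from h import *
im=cv2.imread('pics/t6.png')[:,:,::-1]; _,d=ctrl.snapshot('top'); P=pts('top',d); q=P[d>0]+[.0015,.002,0]
c,s=np.cos(np.radians(13)),np.sin(np.radians(13)); r=q[:,:2]-FX; x=c*r[:,0]-s*r[:,1]; y=s*r[:,0]+c*r[:,1]; z=q[:,2]
k=(abs(y)<.03)&(x>.09)&(x<.19)&(z>.225)&(z<.26); print('cap',k.sum(),x[k].mean(),x[k].min(),x[k].max(),y[k].mean(),z[k].mean())
_,d2=ctrl.snapshot('side'); P=pts('side',d2); q=P[d2>0]; r=q[:,:2]-FX; x=c*r[:,0]-s*r[:,1]; y=s*r[:,0]+c*r[:,1]; z=q[:,2]
for zz in np.arange(.15,.25,.01):
    k=(abs(y)<.02)&(x>.08)&(x<.2)&(abs(z-zz)<.005)
    if k.sum()>2: print('%.2f'%zz,k.sum(),x[k].min().round(4),x[k].max().round(4))
from holes import lidcheck; lidcheck('t7')
```

```text
cap 45 0.12869487605740712 0.1189286859357969 0.13942769630505564 -0.003158591954830416 0.23339199454222556
0.18 11 0.133 0.1484
0.19 19 0.1291 0.1458
0.20 16 0.1228 0.1427
0.21 15 0.1231 0.1405
0.22 22 0.1204 0.1394
0.23 16 0.1165 0.1359
0.24 14 0.1202 0.1338
plate n 970 tilt 0.004549839435149869 z 0.11015812304151311
knob 120 [0.39398605 0.32877944 0.14149348]
(137, 235, np.float64(50.0), np.float64(69.0))
(138, 235, np.float64(33.0), np.float64(65.0))
(136, 236, np.float64(42.0), np.float64(78.0))
(137, 236, np.float64(89.0), np.float64(76.0))
(138, 236, np.float64(17.0), np.float64(74.0))
(149, 240, np.float64(58.0), np.float64(-109.0))
(150, 240, np.float64(92.0), np.float64(-106.0))
(149, 241, np.float64(68.0), np.float64(-116.0))
(150, 241, np.float64(88.0), np.float64(-113.0))
69.0
```

```bash
cat > span.py <<'E'
from h import *
def span(name,box):
    im,d=snap('top',name); P=pts('top',d); x0,x1,y0,y1=box
    hsv=cv2.cvtColor(im,cv2.COLOR_RGB2HSV)
    m=((hsv[...,2]>110)&(P[...,0]>x0)&(P[...,0]<x1)&(P[...,1]>y0)&(P[...,1]<y1)).astype(np.uint8)
    n,l,s,c=cv2.connectedComponentsWithStats(m); 
    b=max(range(1,n),key=lambda i:max(s[i][2],s[i][3])*(max(s[i][2],s[i][3])<70)); print('blob',s[b])
    uv=np.argwhere(l==b)[:,::-1]; w=np.array([ray('top',u,v,.022)[:2] for u,v in uv])
    vx,vy,*_=cv2.fitLine(w.astype(np.float32),cv2.DIST_HUBER,0,.01,.01).ravel()
    for _ in range(3):
        D=np.array([vx,vy]); cc=w.mean(0); t=(w-cc)@D
        # orient +x to the head (wide)
        lat=(w-cc)@[-D[1],D[0]]
        if lat[t>0].std()<lat[t<0].std(): D=-D; t=-t
        h=w[t<np.percentile(t,45)]; vx,vy,*_=cv2.fitLine(h.astype(np.float32),cv2.DIST_L2,0,.01,.01).ravel()
        if np.dot([vx,vy],D)<0: vx,vy=-vx,-vy
    D=np.array([vx,vy]); hc=h.mean(0); t=(w-hc)@D; e0,e1=t.min(),t.max()
    o=hc+D*(e0+.170); g=hc+D*(e0+.085)
    print('n',len(w),'yaw',np.degrees(np.arctan2(vy,vx)),'len',e1-e0,'origin',o,'grip',g)
    return im,l==b
if __name__=='__main__':
    im,b=span('t8',(.40,.72,-.50,-.33)); st(); go(.53,-.39,.32,0)
E
python3 span.py
```

```text
blob [355 170  17  50 314]
n 314 yaw -8.235114 len 0.1792079974675743 origin [ 0.62996804 -0.40383679] grip [ 0.54584451 -0.39166177]
t 29.15 p [0.5642 0.4635 0.3263] o [-1.8e+02 -2.0e-02 -1.3e+01] F [ 0.2 -0.9 -0.4] M [ 0.01 -0.04  0.03] op 0.0499 gf 0.0
shift [158.6 839.4   6.3] rot [-0.  -0.  -2.6]
```

arm_command(steps=[{"translation":[10,48,0],"rotation":[0,0,0],"claw":50},{"translation":[20,97,0],"rotation":[0,0,0],"claw":50},{"translation":[30,145,0],"rotation":[0,0,0],"claw":50},{"translation":[41,194,0],"rotation":[0,0,0],"claw":50},{"translation":[51,243,0],"rotation":[0,0,0],"claw":50}])

```text
clock: 29.65
tool_pos: [0.5586, 0.2135, 0.327]
orientation: [-179.9, -0.1, -13.0]
force: [1.3, -0.1, 0.6]
opening: 0.0498
gripper_force: 0.0
```

arm_command(steps=[{"translation":[10,48,0],"rotation":[0,0,0],"claw":50},{"translation":[20,97,0],"rotation":[0,0,0],"claw":50},{"translation":[30,145,0],"rotation":[0,0,0],"claw":50},{"translation":[41,194,0],"rotation":[0,0,0],"claw":50},{"translation":[51,243,0],"rotation":[0,0,0],"claw":50}])

```text
clock: 30.15
tool_pos: [0.5532, -0.0341, 0.3271]
orientation: [-179.9, -0.1, -13.0]
force: [0.9, -0.4, 0.4]
opening: 0.0499
gripper_force: 0.0
```

arm_command(steps=[{"translation":[10,48,0],"rotation":[0,0,-0.2],"claw":50},{"translation":[20,97,0],"rotation":[0,0,-0.4],"claw":50},{"translation":[30,145,0],"rotation":[0,0,-0.6],"claw":50},{"translation":[41,194,0],"rotation":[0,0,-0.8],"claw":50},{"translation":[51,243,0],"rotation":[0,0,-0.95],"claw":50}])

```text
clock: 30.65
tool_pos: [0.5482, -0.2818, 0.3272]
orientation: [180.0, -0.1, -8.2]
force: [0.5, 0.4, 1.0]
opening: 0.05
gripper_force: 0.0
```

Run:
```python
from h import *
from span import span
o=st(); print(o['joint_pos'])
span('t9',(.40,.74,-.55,-.33)); 
# side cross-check
im,d=snap('side','s9'); P=pts('side',d); hsv=cv2.cvtColor(im,cv2.COLOR_RGB2HSV)
m=((hsv[...,2]>110)&(P[...,0]>.42)&(P[...,0]<.72)&(P[...,1]>-.48)&(P[...,1]<-.34)&(P[...,2]<.04)).astype(np.uint8)
n,l,s,c=cv2.connectedComponentsWithStats(m); b=1+s[1:,4].argmax(); uv=np.argwhere(l==b)[:,::-1]
w=np.array([ray('side',u,v,.018)[:2] for u,v in uv]); x=w[:,0]; print('side x range',x.min(),x.max(),'handle y at grip',w[abs(x-.546)<.01].mean(0),s[b])
go(.546,-.392,.10,-8.2)
```

```text
t 30.65 p [ 0.5482 -0.2818  0.3272] o [ 1.7999e+02 -1.3000e-01 -8.2100e+00] F [0.5 0.4 1. ] M [ 0.08 -0.21 -0.01] op 0.05 gf 0.0
[-9.07008396e+00  1.23335275e+01  2.23170600e+00  8.77845357e-03
 -7.97635391e+01  9.08574736e+01]
blob [355 174  17  46 264]
n 264 yaw -8.175462 len 0.16359101697722797 origin [ 0.62999486 -0.40368599] grip [ 0.5458587  -0.39159856]
side x range 0.4612694421103988 0.6460386366951075 handle y at grip [ 0.54604437 -0.39133881] [233 308  77  22 681]
shift [ 14.3 106.  226.1] rot [ 0.01 -0.   -0.07]
```

arm_command(steps=[{"translation":[7,48,10],"rotation":[0,0,0],"claw":50},{"translation":[13,96,20],"rotation":[0,0,0],"claw":50},{"translation":[14,106,65],"rotation":[0,0,0],"claw":50},{"translation":[14,106,110],"rotation":[0,0,0],"claw":50},{"translation":[14,106,155],"rotation":[0,0,0],"claw":50}])

```text
clock: 31.25
tool_pos: [0.5474, -0.387, 0.1704]
orientation: [180.0, -0.1, -8.3]
force: [2.0, -0.0, 0.2]
opening: 0.0495
gripper_force: 0.0
```

arm_command(steps=[{"translation":[0,0,45],"rotation":[0,0,0],"claw":50},{"translation":[0,0,90],"rotation":[0,0,0],"claw":50},{"translation":[0,0,130],"rotation":[0,0,0],"claw":50},{"translation":[0,0,150],"rotation":[0,0,0],"claw":50},{"translation":[0,0,150],"rotation":[0,0,0],"claw":50}])

```text
clock: 31.75
tool_pos: [0.5458, -0.3853, 0.0182]
orientation: [-179.9, 0.3, -8.3]
force: [-1.2, -0.1, 0.7]
opening: 0.0503
gripper_force: 0.0
```

Run:
```python
from h import *
st(); go(.546,-.3915,.005,-8.2)
```

```text
t 31.75 p [ 0.5458 -0.3853  0.0182] o [-179.92    0.28   -8.27] F [-1.2 -0.1  0.7] M [-0.02  0.09  0.04] op 0.0503 gf 0.0
shift [ 1.1  6.1 13.2] rot [-0.02  0.06 -0.01]
```

arm_command(steps=[{"translation":[0,4,8],"rotation":[0,0,0],"claw":50},{"translation":[0,4,12],"rotation":[0,0,0],"claw":50},{"translation":[0,4,12],"rotation":[0,0,0],"claw":30},{"translation":[0,4,12],"rotation":[0,0,0],"claw":30}])

```text
clock: 32.15
tool_pos: [0.5484, -0.3906, 0.0098]
orientation: [180.0, -0.1, -8.2]
force: [-0.7, 0.6, -0.1]
opening: 0.0392
gripper_force: 0.0
```

arm_command(steps=[{"translation":[0,0,0],"rotation":[0,0,0],"claw":3},{"translation":[0,0,0],"rotation":[0,0,0],"claw":3},{"translation":[0,0,0],"rotation":[0,0,0],"claw":3},{"translation":[0,0,0],"rotation":[0,0,0],"claw":3},{"translation":[0,0,0],"rotation":[0,0,0],"claw":3}])

```text
clock: 32.65
tool_pos: [0.5481, -0.3903, 0.009]
orientation: [180.0, -0.0, -8.2]
force: [-0.6, 0.6, 2.6]
opening: 0.0136
gripper_force: 30.0
```

arm_command(steps=[{"translation":[0,0,-10],"rotation":[0,0,0],"claw":3},{"translation":[0,0,-40],"rotation":[0,0,0],"claw":3},{"translation":[0,0,-80],"rotation":[0,0,0],"claw":3},{"translation":[0,0,-125],"rotation":[0,0,0],"claw":3},{"translation":[0,0,-170],"rotation":[0,0,0],"claw":3}])

```text
clock: 33.15
tool_pos: [0.5472, -0.39, 0.1803]
orientation: [-180.0, 0.1, -8.2]
force: [1.7, -1.1, -2.4]
opening: 0.0141
gripper_force: 30.0
```

arm_command(steps=[{"translation":[0,0,-45],"rotation":[0,0,0],"claw":3},{"translation":[0,0,-90],"rotation":[0,0,0],"claw":3},{"translation":[0,0,-130],"rotation":[0,0,0],"claw":3},{"translation":[0,0,-145],"rotation":[0,0,0],"claw":3},{"translation":[0,0,-145],"rotation":[0,0,0],"claw":3}])

```text
clock: 33.65
tool_pos: [0.5485, -0.3907, 0.3272]
orientation: [179.9, -0.3, -8.2]
force: [-0.9, -0.1, -1.8]
opening: 0.0138
gripper_force: 30.0
```

```bash
cat > hand.py <<'E'
from h import *
def head(n,name):
    "points of spanner head ahead of the gripper, in tool frame"
    o=ctrl.get_obs(); a=R.from_euler('xyz',o['orientation'],degrees=True); im,d=snap(n,name); P=pts(n,d)
    q=a.inv().apply(P.reshape(-1,3)-o['tool_pos']); ok=(d.ravel()>0)&(q[:,0]>.03)&(q[:,0]<.11)&(abs(q[:,1])<.05)&(abs(q[:,2])<.035)
    q=q[ok]; print(n,len(q)); 
    for lo in np.arange(.03,.11,.01):
        k=(q[:,0]>=lo)&(q[:,0]<lo+.01)
        if k.any(): print('x %.2f n%d y %.4f..%.4f ymean %.4f  z %.4f..%.4f zmed %.4f'%(lo,k.sum(),q[k,1].min(),q[k,1].max(),q[k,1].mean(),q[k,2].min(),q[k,2].max(),np.median(q[k,2])))
    print('xmax',q[:,0].max())
if __name__=='__main__':
    st(); head('top','t10'); head('side','s10')
E
python3 hand.py
```

```text
t 33.65 p [ 0.5485 -0.3907  0.3272] o [179.92  -0.29  -8.23] F [-0.9 -0.1 -1.8] M [-0.06  0.06  0.02] op 0.0138 gf 30.0
top 47
x 0.06 n5 y -0.0262..-0.0193 ymean -0.0237  z -0.0089..-0.0021 zmed -0.0073
x 0.07 n15 y -0.0278..-0.0159 ymean -0.0221  z -0.0085..-0.0017 zmed -0.0057
x 0.08 n16 y -0.0268..-0.0145 ymean -0.0211  z -0.0091..-0.0033 zmed -0.0060
x 0.09 n11 y -0.0271..-0.0155 ymean -0.0212  z -0.0094..-0.0044 zmed -0.0068
xmax 0.0955083358759137
side 359
x 0.04 n13 y 0.0110..0.0288 ymean 0.0225  z -0.0112..-0.0039 zmed -0.0083
x 0.05 n108 y -0.0305..0.0297 ymean 0.0066  z -0.0118..-0.0019 zmed -0.0090
x 0.06 n74 y -0.0278..0.0293 ymean 0.0038  z -0.0115..-0.0019 zmed -0.0079
x 0.07 n65 y -0.0274..0.0306 ymean 0.0031  z -0.0111..0.0069 zmed -0.0081
x 0.08 n70 y -0.0274..0.0299 ymean 0.0028  z -0.0114..0.0065 zmed -0.0081
x 0.09 n29 y -0.0281..0.0289 ymean 0.0042  z -0.0107..-0.0022 zmed -0.0082
xmax 0.09515252057718192
```

Run:
```python
from h import *
o=ctrl.get_obs(); a=R.from_euler('xyz',o['orientation'],degrees=True)
acc=[]
for i in range(3):
    im,d=snap('side','s11'); P=pts('side',d); q=a.inv().apply(P.reshape(-1,3)-o['tool_pos']); ok=(d.ravel()>0)&(q[:,0]>.05)&(q[:,0]<.11)&(abs(q[:,1])<.04)&(q[:,2]>.0005)&(q[:,2]<.014)
    acc.append(q[ok])
q=np.vstack(acc); print(np.round(q[np.argsort(q[:,0])]*1000,1).tolist())
c=proj('side',o['tool_pos']+a.apply([[.08,0,0]]))[0].round().astype(int); print(c)
cv2.imwrite('pics/g10.png',cv2.resize(im[c[1]-25:c[1]+25,c[0]-30:c[0]+30],None,fx=10,fy=10,interpolation=cv2.INTER_CUBIC)[:,:,::-1])
for p in([.08,.022,.009],[.08,-.022,.009],[.08,.022,0],[.08,-.022,0]): print(p,((proj('side',o['tool_pos']+a.apply([p]))[0]-c+[30,25])*10).round())
```

```text
[[51.4, 25.9, 0.5], [78.7, -18.9, 2.0], [78.7, -19.1, 2.2], [79.0, 24.3, 3.7], [79.1, -19.2, 5.1], [79.2, 23.3, 4.7], [79.4, 22.7, 5.3], [79.5, 23.4, 7.4], [79.6, 23.3, 7.6], [79.6, -21.8, 7.6], [79.7, -24.2, 7.1], [80.5, -17.7, 0.8], [80.9, -19.8, 2.8], [81.1, 23.8, 4.2], [81.1, -19.3, 5.1], [81.1, -20.9, 3.8], [81.1, 25.1, 5.6], [81.1, -19.6, 5.4], [81.2, -19.8, 5.6], [81.2, 23.1, 4.9], [81.4, 22.3, 5.7], [81.6, 22.8, 8.0], [83.1, -20.8, 3.7], [83.3, -21.8, 4.6], [83.5, -22.7, 5.5], [86.6, 25.3, 2.4], [89.0, -20.0, 2.7], [90.1, 26.8, 0.7], [91.0, -19.8, 2.4], [92.4, 25.1, 2.4]]
[316 227]
[0.08, 0.022, 0.009] [301. 361.]
[0.08, -0.022, 0.009] [281. 204.]
[0.08, 0.022, 0] [306. 328.]
[0.08, -0.022, 0] [286. 172.]
```

View pics/g10.png

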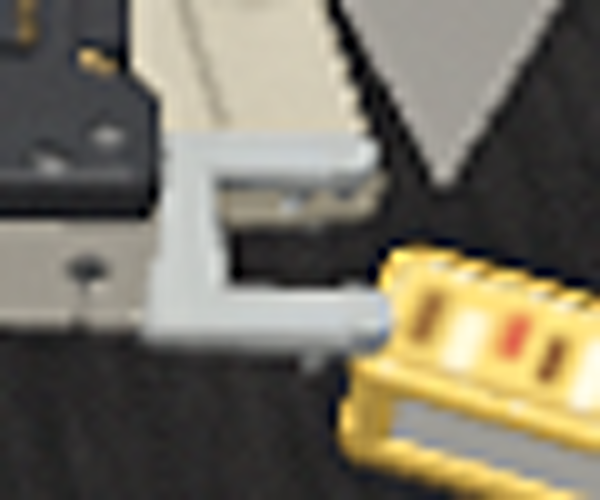

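Run:
```python
from h import *
for p in((.55,-.15),(.54,.08),(.45,.22),(.286,.3654)): go(*p,.327,-18.7)
```

```text
shift [ -31.6 -237.8   -5.2] rot [-0.01  0.04  2.09]
shift [ -74.5 -464.    -4.8] rot [-0.01  0.04  2.09]
shift [-183.6 -589.7   -4.3] rot [-0.01  0.04  2.09]
shift [-366.7 -710.1   -3.5] rot [-0.01  0.04  2.09]
```

arm_command(steps=[{"translation":[-6,-48,0],"rotation":[0,0,0],"claw":3},{"translation":[-13,-95,0],"rotation":[0,0,0],"claw":3},{"translation":[-19,-143,0],"rotation":[0,0,0],"claw":3},{"translation":[-26,-190,0],"rotation":[0,0,0],"claw":3},{"translation":[-32,-238,0],"rotation":[0,0,0],"claw":3}])

```text
clock: 34.4
tool_pos: [0.5495, -0.1485, 0.3223]
orientation: [180.0, 0.1, -8.2]
force: [1.1, 1.1, -1.2]
opening: 0.0137
gripper_force: 29.9
```

arm_command(steps=[{"translation":[-8,-45,0],"rotation":[0,0,0],"claw":3},{"translation":[-17,-90,0],"rotation":[0,0,0],"claw":3},{"translation":[-26,-136,0],"rotation":[0,0,0],"claw":3},{"translation":[-34,-181,0],"rotation":[0,0,0],"claw":3},{"translation":[-43,-226,0],"rotation":[0,0,0],"claw":3}])

```text
clock: 34.9
tool_pos: [0.5393, 0.0813, 0.3226]
orientation: [179.9, 0.1, -8.2]
force: [0.5, 0.2, -1.0]
opening: 0.0136
gripper_force: 29.9
```

arm_command(steps=[{"translation":[-27,-31,0],"rotation":[0,0,0],"claw":3},{"translation":[-55,-63,0],"rotation":[0,0,0],"claw":3},{"translation":[-82,-95,0],"rotation":[0,0,0],"claw":3},{"translation":[-109,-126,0],"rotation":[0,0,0],"claw":3},{"translation":[-150,-153,0],"rotation":[0,0,0],"claw":3}])

```text
clock: 35.4
tool_pos: [0.4127, 0.2537, 0.3221]
orientation: [179.9, 0.1, -8.3]
force: [0.4, 0.7, -2.0]
opening: 0.0139
gripper_force: 29.9
```

arm_command(steps=[{"translation":[-40,-26,0],"rotation":[0,0,0.6],"claw":3},{"translation":[-80,-52,0],"rotation":[0,0,1.2],"claw":3},{"translation":[-115,-75,0],"rotation":[0,0,1.8],"claw":3},{"translation":[-142,-93,0],"rotation":[0,0,2.1],"claw":3},{"translation":[-142,-93,0],"rotation":[0,0,2.1],"claw":3}])

```text
clock: 35.9
tool_pos: [0.2837, 0.3666, 0.3225]
orientation: [179.9, 0.0, -18.6]
force: [-0.1, 0.3, -2.3]
opening: 0.0139
gripper_force: 30.0
```

Run:
```python
from h import *
o=st(); print(np.round(o['joint_pos'],1)); go(.286,.3654,.2,-18.7)
```

```text
t 35.9 p [0.2837 0.3666 0.3225] o [ 1.7992e+02  4.0000e-02 -1.8560e+01] F [-0.1  0.3 -2.3] M [-0.07  0.03  0.  ] op 0.0139 gf 30.0
[ 76.7  -2.9 -15.2  -0.  -77.8  -5.2]
shift [  2.6   0.2 122.5] rot [0.02 0.01 0.03]
```

arm_command(steps=[{"translation":[2.5,0,40],"rotation":[0,0,0],"claw":3},{"translation":[2.5,0,80],"rotation":[0,0,0],"claw":3},{"translation":[2.5,0,120],"rotation":[0,0,0],"claw":3},{"translation":[2.5,0,155],"rotation":[0,0,0],"claw":3},{"translation":[2.5,0,160],"rotation":[0,0,0],"claw":3}])

```text
clock: 36.4
tool_pos: [0.2877, 0.3605, 0.1592]
orientation: [179.5, 0.0, -18.8]
force: [-0.2, -0.6, -1.8]
opening: 0.0133
gripper_force: 29.9
```

arm_command(steps=[{"translation":[0,0,0],"rotation":[0,0,0],"claw":3},{"translation":[0,0,0],"rotation":[0,0,0],"claw":3},{"translation":[0,0,0],"rotation":[0,0,0],"claw":3}])

```text
clock: 36.7
tool_pos: [0.2892, 0.3652, 0.1654]
orientation: [-179.8, -0.0, -18.7]
force: [0.0, -0.3, -1.7]
opening: 0.0138
gripper_force: 30.0
```

Run:
```python
from h import *
import hand
o=st(); go(.286,.3654,.121,-18.7)
hand.head('top','t12'); hand.head('side','s12')
a=R.from_euler('xyz',o['orientation'],degrees=True); print('origin world',np.array(o['tool_pos'])+a.apply([.0815,0,.009]))
im,d=snap('side'); P=pts('side',d); q=a.inv().apply(P.reshape(-1,3)-o['tool_pos']); ok=(d.ravel()>0)&(q[:,0]>.06)&(q[:,0]<.10)&(abs(q[:,1])<.04)&(q[:,2]>.001)&(q[:,2]<.012)
q=q[ok]; print(np.round(q[np.argsort(q[:,0])]*1000,1).tolist())
```

```text
t 36.7 p [0.2892 0.3652 0.1654] o [-1.7982e+02 -1.0000e-02 -1.8710e+01] F [ 0.  -0.3 -1.7] M [0.04 0.08 0.04] op 0.0138 gf 30.0
shift [-3.1  1.  44.4] rot [-0.04 -0.   -0.  ]
top 261
x 0.03 n7 y -0.0015..0.0092 ymean 0.0048  z -0.0131..-0.0053 zmed -0.0105
x 0.04 n30 y -0.0258..0.0275 ymean 0.0026  z -0.0151..-0.0029 zmed -0.0078
x 0.05 n61 y -0.0252..0.0317 ymean 0.0031  z -0.0122..-0.0002 zmed -0.0069
x 0.06 n51 y -0.0251..0.0312 ymean 0.0032  z -0.0107..0.0328 zmed -0.0062
x 0.07 n49 y -0.0265..0.0315 ymean 0.0018  z -0.0124..0.0270 zmed -0.0045
x 0.08 n43 y -0.0254..0.0315 ymean 0.0024  z -0.0090..0.0265 zmed -0.0049
x 0.09 n20 y -0.0239..0.0315 ymean 0.0030  z -0.0108..0.0022 zmed -0.0054
xmax 0.09712090708225392
side 188
x 0.03 n15 y -0.0045..0.0092 ymean 0.0031  z -0.0160..-0.0032 zmed -0.0122
x 0.04 n21 y -0.0220..0.0295 ymean 0.0034  z -0.0169..-0.0043 zmed -0.0100
x 0.05 n29 y -0.0255..0.0313 ymean 0.0063  z -0.0136..-0.0035 zmed -0.0098
x 0.06 n31 y -0.0311..0.0331 ymean 0.0017  z -0.0133..0.0334 zmed -0.0075
x 0.07 n39 y -0.0274..0.0356 ymean 0.0064  z -0.0106..0.0340 zmed -0.0051
x 0.08 n40 y -0.0288..0.0316 ymean 0.0024  z -0.0120..0.0322 zmed 0.0048
x 0.09 n13 y -0.0241..0.0295 ymean 0.0013  z -0.0124..0.0000 zmed -0.0076
xmax 0.09580350106936798
origin world [0.3663845  0.33907733 0.15644153]
[[78.2, -22.0, 1.4], [79.5, 25.2, 1.8], [79.9, -26.5, 7.6], [80.2, -16.0, 1.7], [82.7, 24.3, 1.9]]
```

arm_command(steps=[{"translation":[-3,-0.3,10],"rotation":[0,0,0],"claw":3},{"translation":[-3,-0.3,22],"rotation":[0,0,0],"claw":3},{"translation":[-3,-0.3,31],"rotation":[0,0,0],"claw":3},{"translation":[-3,-0.3,31],"rotation":[0,0,0],"claw":3},{"translation":[-3,-0.3,31],"rotation":[0,0,0],"claw":3}])

```text
clock: 37.35
tool_pos: [0.2859, 0.3653, 0.1325]
orientation: [180.0, -0.0, -18.7]
force: [0.3, 0.1, -2.3]
opening: 0.0136
gripper_force: 30.0
```

arm_command(steps=[{"translation":[0,0,2],"rotation":[0,0,0],"claw":3},{"translation":[0,0,4],"rotation":[0,0,0],"claw":3},{"translation":[0,0,6],"rotation":[0,0,0],"claw":3},{"translation":[0,0,6],"rotation":[0,0,0],"claw":3}])

```text
clock: 37.75
tool_pos: [0.2859, 0.3652, 0.1264]
orientation: [180.0, 0.0, -18.7]
force: [-0.1, -0.4, -3.0]
opening: 0.0137
gripper_force: 30.0
```

arm_command(steps=[{"translation":[0,0,2],"rotation":[0,0,0],"claw":3},{"translation":[0,0,4],"rotation":[0,0,0],"claw":3},{"translation":[0,0,5],"rotation":[0,0,0],"claw":3},{"translation":[0,0,5],"rotation":[0,0,0],"claw":3}])

```text
clock: 38.15
tool_pos: [0.2859, 0.3653, 0.1215]
orientation: [180.0, -0.0, -18.7]
force: [-1.1, 1.2, -1.0]
opening: 0.0139
gripper_force: 30.0
```

arm_command(steps=[{"translation":[0.3,-7.1,0],"rotation":[0,0,1],"claw":3},{"translation":[1.2,-14.2,0],"rotation":[0,0,2],"claw":3},{"translation":[2.8,-21.1,0],"rotation":[0,0,3],"claw":3},{"translation":[4.9,-27.9,0],"rotation":[0,0,4],"claw":3},{"translation":[4.9,-27.9,0],"rotation":[0,0,4],"claw":3}])

```text
clock: 38.65
tool_pos: [0.2993, 0.3912, 0.1215]
orientation: [-180.0, 0.1, -38.8]
force: [-6.6, 2.4, -1.5]
opening: 0.0135
gripper_force: 30.0
```

Run:
```python
from h import *
o=st(); a=R.from_euler('xyz',o['orientation'],degrees=True); print('origin',np.array(o['tool_pos'])+a.apply([.0815,0,.009]))
```

```text
t 38.65 p [0.2993 0.3912 0.1215] o [-1.7998e+02  5.0000e-02 -3.8820e+01] F [-6.6  2.4 -1.5] M [ 0.94  2.01 -0.01] op 0.0135 gf 30.0
origin [0.36275877 0.34011417 0.11243381]
```

arm_command(steps=[{"translation":[-0.4,-7.1,0],"rotation":[0,0,1],"claw":3},{"translation":[0.5,-14.2,0],"rotation":[0,0,2],"claw":3},{"translation":[2.0,-21.1,0],"rotation":[0,0,3],"claw":3},{"translation":[4.1,-27.9,0],"rotation":[0,0,4],"claw":3},{"translation":[4.1,-27.9,0],"rotation":[0,0,4],"claw":3}])

```text
clock: 39.15
tool_pos: [0.3205, 0.4101, 0.1216]
orientation: [-180.0, 0.0, -58.7]
force: [-1.6, 2.3, -2.3]
opening: 0.0136
gripper_force: 30.0
```

Run:
```python
from h import *
o=st(); a=R.from_euler('xyz',o['orientation'],degrees=True); print('origin',np.array(o['tool_pos'])+a.apply([.0815,0,.009]),'Ftool',a.inv().apply(o['force']))
```

```text
t 39.15 p [0.3205 0.4101 0.1216] o [-1.7996e+02  3.0000e-02 -5.8710e+01] F [-1.6  2.3 -2.3] M [1.07 0.71 0.14] op 0.0136 gf 30.0
origin [0.36283606 0.34043241 0.11256496] Ftool [-2.85232605  0.18992257  2.28845588]
```

arm_command(steps=[{"translation":[0.1,-7.1,0],"rotation":[0,0,1],"claw":3},{"translation":[1.0,-14.2,0],"rotation":[0,0,2],"claw":3},{"translation":[2.5,-21.1,0],"rotation":[0,0,3],"claw":3},{"translation":[4.6,-27.9,0],"rotation":[0,0,4],"claw":3},{"translation":[4.6,-27.9,0],"rotation":[0,0,4],"claw":3}])

```text
clock: 39.65
tool_pos: [0.3469, 0.4206, 0.1218]
orientation: [-179.9, 0.1, -78.6]
force: [0.1, 4.4, -1.9]
opening: 0.0137
gripper_force: 30.0
```

```bash
cat > f.py <<'E'
from h import *
o=st(); a=R.from_euler('xyz',o['orientation'],degrees=True); print('origin',np.array(o['tool_pos'])+a.apply([.0815,0,.009]),'Ftool',a.inv().apply(o['force']))
E
python3 f.py
```

```text
t 39.65 p [0.3469 0.4206 0.1218] o [-1.7994e+02  7.0000e-02 -7.8610e+01] F [ 0.1  4.4 -1.9] M [ 1.57 -0.    0.12] op 0.0137 gf 30.0
origin [0.36300126 0.34073392 0.11269684] Ftool [-4.24831782 -0.97226612  1.92241715]
```

arm_command(steps=[{"translation":[-0.2,-3.5,0],"rotation":[0,0,0.5],"claw":3},{"translation":[0,-7.1,0],"rotation":[0,0,1],"claw":3},{"translation":[0,-7.1,0],"rotation":[0,0,1],"claw":3}])

```text
clock: 39.95
tool_pos: [0.3535, 0.4218, 0.1219]
orientation: [-180.0, 0.1, -83.5]
force: [0.6, 3.7, -2.0]
opening: 0.0135
gripper_force: 30.0
```

```bash
python3 f.py
```

```text
t 39.95 p [0.3535 0.4218 0.1219] o [-1.7995e+02  6.0000e-02 -8.3500e+01] F [ 0.6  3.7 -2. ] M [ 1.47 -0.37  0.21] op 0.0135 gf 30.0
origin [0.36275924 0.34079331 0.11279312] Ftool [-3.61540814 -1.03435719  1.99500543]
```

arm_command(steps=[{"translation":[-0.2,-3.5,0],"rotation":[0,0,0.5],"claw":3},{"translation":[0,-7.1,0],"rotation":[0,0,1],"claw":3},{"translation":[0,-7.1,0],"rotation":[0,0,1],"claw":3}])

```text
clock: 40.25
tool_pos: [0.3604, 0.422, 0.1217]
orientation: [-180.0, 0.0, -88.5]
force: [0.7, 2.8, -2.6]
opening: 0.0138
gripper_force: 30.1
```

```bash
python3 f.py
```

```text
t 40.25 p [0.3604 0.422  0.1217] o [-179.98    0.    -88.52] F [ 0.7  2.8 -2.6] M [ 1.01 -0.38  0.4 ] op 0.0138 gf 30.1
origin [0.36247177 0.34048877 0.11269944] Ftool [-2.79646767 -0.77125489  2.63393803]
```

Run:
```python
import hand; hand.head('top','t13')
```

```text
top 774
x 0.03 n86 y -0.0459..0.0469 ymean 0.0012  z -0.0163..0.0157 zmed 0.0110
x 0.04 n72 y -0.0498..0.0470 ymean -0.0005  z -0.0138..0.0157 zmed 0.0101
x 0.05 n93 y -0.0498..0.0471 ymean 0.0003  z -0.0138..0.0161 zmed -0.0046
x 0.06 n102 y -0.0498..0.0499 ymean -0.0005  z -0.0121..0.0176 zmed -0.0022
x 0.07 n78 y -0.0498..0.0500 ymean 0.0067  z -0.0235..0.0159 zmed 0.0001
x 0.08 n94 y -0.0460..0.0499 ymean 0.0046  z -0.0249..0.0157 zmed -0.0051
x 0.09 n129 y -0.0489..0.0499 ymean 0.0009  z -0.0313..0.0152 zmed -0.0006
x 0.10 n120 y -0.0500..0.0497 ymean -0.0053  z -0.0262..0.0168 zmed 0.0054
xmax 0.10998365117567158
```

arm_command(steps=[{"translation":[-0.2,-3.5,0],"rotation":[0,0,0.5],"claw":3},{"translation":[0,-7.1,0],"rotation":[0,0,1],"claw":3},{"translation":[0,-7.1,0],"rotation":[0,0,1],"claw":3}])

```text
clock: 40.6
tool_pos: [0.3674, 0.4219, 0.1216]
orientation: [-180.0, -0.0, -93.6]
force: [0.6, 1.8, -2.2]
opening: 0.0138
gripper_force: 30.1
```

```bash
python3 f.py
```

```text
t 40.6 p [0.3674 0.4219 0.1216] o [-1.80e+02 -2.00e-02 -9.36e+01] F [ 0.6  1.8 -2.2] M [ 0.72 -0.35  0.33] op 0.0138 gf 30.1
origin [0.3623266  0.34058817 0.11260431] Ftool [-1.86449954 -0.46968104  2.2337808 ]
```

```bash
cat > ang.py <<'E'
from h import *
o=ctrl.get_obs(); a=R.from_euler('xyz',o['orientation'],degrees=True); im,d=snap('top'); P=pts('top',d)
q=a.inv().apply(P.reshape(-1,3)-o['tool_pos']); ok=(d.ravel()>0)&(q[:,0]>.045)&(q[:,0]<.105)&(abs(q[:,1])<.037)&(q[:,2]>-.014)&(q[:,2]<-.0025)&(np.hypot(q[:,0]-.0815,q[:,1]-.002)>.0155)
q=q[ok][:,:2]; g=np.zeros((14,20),int); 
for x,y in q: g[int((y+.037)/.0055),int((x-.045)/.0035)]+=1 
print(g); r=cv2.minAreaRect((q*1000).astype(np.float32)); print(r)
# rear edge of the head
for lo in(-.026,-.016,.010,.020): 
    k=(q[:,1]>=lo)&(q[:,1]<lo+.008); print(lo,k.sum(),q[k,0].min() if k.any() else 0,q[k,0].max() if k.any() else 0)
E
python3 ang.py
python3 - <<'E'
from holes import *
lidcheck('t14')
E
```

```text
[[0 0 0 0 0 0 0 0 0 0 0 0 0 0 0 2 0 0 0 0]
 [0 0 0 1 1 1 1 1 1 1 1 0 0 0 2 0 0 0 0 0]
 [0 1 1 2 1 3 1 1 2 3 2 2 2 2 1 2 0 0 0 0]
 [0 2 1 1 2 2 1 3 1 0 2 1 2 2 1 0 0 0 0 0]
 [0 0 2 2 3 2 2 0 0 0 0 1 1 0 1 0 0 0 0 0]
 [1 1 2 1 2 2 0 0 0 0 0 0 0 0 1 1 0 0 0 0]
 [3 3 2 3 1 3 0 0 0 0 0 0 0 0 0 0 0 0 0 0]
 [1 3 2 2 2 2 0 0 0 0 0 0 0 0 0 0 0 0 0 0]
 [0 0 2 0 1 2 0 0 0 0 0 0 0 0 0 0 0 0 0 0]
 [0 0 2 2 2 1 1 1 0 1 0 0 0 0 0 1 0 0 0 0]
 [0 2 2 2 2 2 1 2 2 2 1 3 2 2 2 1 0 0 0 0]
 [0 2 1 3 2 2 2 2 1 1 2 1 4 2 2 1 0 0 0 0]
 [0 0 0 0 0 0 0 0 0 0 0 0 0 0 0 0 0 0 0 0]
 [0 0 0 0 0 0 0 0 0 0 0 0 0 0 0 0 0 0 0 0]]
((72.86506652832031, -3.8225860595703125), (54.88589859008789, 64.83612823486328), 0.0944051742553711)
-0.026 37 0.05036088985105367 0.0994937895073444
-0.016 17 0.05084351335062156 0.09446931953165386
0.01 12 0.05364157718406018 0.0975714179395209
0.02 40 0.05173229691924778 0.10004259537221813
plate n 860 tilt 0.0018248437793031232 z 0.11006904425193431
knob 132 [0.39001188 0.33718093 0.1412494 ]
(142, 230, np.float64(111.0), np.float64(15.0))
(143, 230, np.float64(113.0), np.float64(8.0))

[... 1811 characters left out ...]
4.0))
(139, 244, np.float64(114.0), np.float64(150.0))
(140, 244, np.float64(115.0), np.float64(157.0))
(141, 244, np.float64(117.0), np.float64(165.0))
(142, 244, np.float64(114.0), np.float64(174.0))
(143, 244, np.float64(111.0), np.float64(-177.0))
(144, 244, np.float64(111.0), np.float64(-168.0))
(145, 244, np.float64(81.0), np.float64(-159.0))
(140, 245, np.float64(110.0), np.float64(160.0))
(141, 245, np.float64(112.0), np.float64(168.0))
(142, 245, np.float64(111.0), np.float64(175.0))
(143, 245, np.float64(111.0), np.float64(-177.0))
(144, 245, np.float64(112.0), np.float64(-169.0))
(145, 245, np.float64(90.0), np.float64(-161.0))
(146, 245, np.float64(24.0), np.float64(-154.0))
15.0
```

arm_command(steps=[{"translation":[0,2,0],"rotation":[0,0,-0.3],"claw":3},{"translation":[0,4.3,0],"rotation":[0,0,-0.6],"claw":3},{"translation":[0,5.7,0],"rotation":[0,0,-0.8],"claw":3},{"translation":[0,5.7,0],"rotation":[0,0,-0.8],"claw":3}])

```text
clock: 41.1
tool_pos: [0.3614, 0.4222, 0.1215]
orientation: [180.0, -0.0, -89.6]
force: [1.2, 0.3, -2.2]
opening: 0.0141
gripper_force: 30.0
```

```bash
python3 f.py
```

```text
t 41.1 p [0.3614 0.4222 0.1215] o [ 1.7998e+02 -3.0000e-02 -8.9650e+01] F [ 1.2  0.3 -2.2] M [ 0.03 -0.42  0.09] op 0.0141 gf 30.0
origin [0.36192153 0.34074163 0.11258586] Ftool [-0.26517385 -1.18773082  2.23197481]
```

arm_command(steps=[{"translation":[0,0,-5],"rotation":[0,0,0],"claw":3},{"translation":[0,0,-15],"rotation":[0,0,0],"claw":3},{"translation":[0,0,-50],"rotation":[0,0,0],"claw":3},{"translation":[0,0,-95],"rotation":[0,0,0],"claw":3},{"translation":[0,0,-140],"rotation":[0,0,0],"claw":3}])

```text
clock: 41.6
tool_pos: [0.3616, 0.4222, 0.2639]
orientation: [180.0, -0.0, -89.7]
force: [0.1, 1.8, -2.0]
opening: 0.0138
gripper_force: 30.0
```

arm_command(steps=[{"translation":[0,0,-30],"rotation":[0,0,-1.6],"claw":3},{"translation":[0,0,-60],"rotation":[0,0,-3.2],"claw":3},{"translation":[0,0,-65],"rotation":[0,0,-4.8],"claw":3},{"translation":[0,0,-65],"rotation":[0,0,-6.4],"claw":3},{"translation":[0,0,-65],"rotation":[0,0,-8],"claw":3}])

```text
clock: 42.1
tool_pos: [0.3616, 0.4225, 0.328]
orientation: [-179.9, 0.1, -49.4]
force: [0.3, -0.5, -2.7]
opening: 0.0139
gripper_force: 29.9
```

Run:
```python
from h import *
st()
for p in((.45,.25),(.54,.08),(.55,-.15),(.5485,-.39)): go(*p,.327,-8.2)
im,d=snap('top','t15'); P=pts('top',d); i=np.hypot(P[...,0]-.3625,P[...,1]-.339)<.03; print((i&(abs(P[...,2]-.12)<.006)).sum())
```

```text
t 42.1 p [0.3616 0.4225 0.328 ] o [-1.7994e+02  6.0000e-02 -4.9410e+01] F [ 0.3 -0.5 -2.7] M [-0.03 -0.02 -0.01] op 0.0139 gf 29.9
shift [188.5  45.1   0.8] rot [-0.02  0.01 -8.24]
shift [376.1  87.4   0.5] rot [-0.02  0.01 -8.24]
shift [5.573e+02 2.294e+02 2.000e-01] rot [-0.02  0.01 -8.24]
shift [ 7.386e+02  3.867e+02 -2.000e-01] rot [-0.02  0.01 -8.24]
192
```

Run:
```python
from h import *
im=cv2.imread('pics/t15.png'); g=cv2.cvtColor(im,cv2.COLOR_BGR2GRAY); print(g[228:246,132:154])
```

```text
[[209 207 206 205 208 209 211 212 198 171 167 166 133 129 153 174 166 190
  211 214 209 206]
 [209 207 206 208 210 210 198 171 132  90 109 117 111 121 146 180 159 133
  171 206 209 207]
 [209 206 207 211 211 191 132  93 101  92  84  89 124 120 102 107 105 133
  159 159 189 208]
 [208 207 211 210 189 138  98  93 100  99  84 145 206 158 100  97  95  90
  118 147 154 191]
 [207 209 211 191 133  89  95  99 101 100  90 146 188 127 100  99  99  98
   88 113 140 160]
 [208 211 201 154  96  94 100 102 100 101  98 102 112 104 100 103 100 102
  100  91 112 149]
 [209 211 179 112 104 100  99  84  62  57  50  48  89 114 101 100 100 102
   99  88  92 117]
 [212 202 156  92  99 101  91  67  58  60  63  56  40  52  89 109 102 103
  102 102 107 131]
 [212 194 140 103  99  91  68  55  57  61  63  63  50  75 134 141 105 100
  101  99  79 105]
 [215 182 104  96 101  89  64  52  55  58  64  65  53  31  68  99 102 103
  104 102  81 118]
 [217 179  89  97 102  90  59  49  54  57  60  61  46  24  78 115 104 104
  102 100  79  97]
 [217 181  88  95 103  97  73  52  52  54  57  49  22  27 102 136 106 101
  102 101  84 119]
 [217 183  93  98 102 104  88  56  51  49  45  32  26  62 109 121 104 102
  101  97  88 116]
 [217 191 121 100 101 101 101  92  72  47  56  79  90 114 119 103 100 101
  101  85  87 125]
 [216 199 135  78  96 102 103 104 102  95 105 129 121 105 104 103 102 103
   99  80  91 132]
 [217 218 185 107  91  99  99 102 103  99 101 110 110  99 100 101 102  98
   83  88 123 155]
 [214 217 200 135  80  96  98  99 100  89 102 161 164 105  99 103 100  85
   78 118 153 183]
 [213 217 218 193 145 127 101  98  99  86 120 192 185 108  99  99  85  96
  135 156 183 210]]
```

arm_command(steps=[{"translation":[48,11,0],"rotation":[0,0,0],"claw":3},{"translation":[96,23,0],"rotation":[0,0,0],"claw":3},{"translation":[144,34,0],"rotation":[0,0,0],"claw":3},{"translation":[190,45,0],"rotation":[0,0,0],"claw":3},{"translation":[238,56,0],"rotation":[0,0,0],"claw":3}])

```text
clock: 42.65
tool_pos: [0.4732, 0.203, 0.3276]
orientation: [-179.9, 0.0, -49.9]
force: [1.6, 0.9, -1.7]
opening: 0.0138
gripper_force: 30.0
```

arm_command(steps=[{"translation":[48,11,0],"rotation":[0,0,0],"claw":3},{"translation":[96,22,0],"rotation":[0,0,0],"claw":3},{"translation":[138,31,0],"rotation":[0,0,0],"claw":3},{"translation":[177,61,0],"rotation":[0,0,0],"claw":3},{"translation":[216,92,0],"rotation":[0,0,0],"claw":3}])

```text
clock: 43.15
tool_pos: [0.5424, -0.0213, 0.3269]
orientation: [180.0, 0.0, -49.9]
force: [1.7, 0.4, -2.3]
opening: 0.0141
gripper_force: 30.0
```

arm_command(steps=[{"translation":[39,31,0],"rotation":[0,0,-1.6],"claw":3},{"translation":[78,62,0],"rotation":[0,0,-3.2],"claw":3},{"translation":[103,81,0],"rotation":[0,0,-4.8],"claw":3},{"translation":[141,114,0],"rotation":[0,0,-6.4],"claw":3},{"translation":[179,147,0],"rotation":[0,0,-8],"claw":3}])

```text
clock: 43.65
tool_pos: [0.5458, -0.2433, 0.3274]
orientation: [-180.0, -0.0, -10.3]
force: [0.9, 0.6, -1.8]
opening: 0.0137
gripper_force: 29.9
```

Run:
```python
from h import *
st(); go(.548,-.39,.1,-8.2)
```

```text
t 43.65 p [ 0.5458 -0.2433  0.3274] o [-1.7999e+02 -2.0000e-02 -1.0340e+01] F [ 0.9  0.6 -1.8] M [ 0.04 -0.13 -0.01] op 0.0137 gf 29.9
shift [ 28.4 144.  227.4] rot [-0.   -0.   -0.43]
```

arm_command(steps=[{"translation":[9,48,0],"rotation":[0,0,-0.2],"claw":3},{"translation":[18,96,20],"rotation":[0,0,-0.4],"claw":3},{"translation":[28,144,40],"rotation":[0,0,-0.4],"claw":3},{"translation":[28,144,85],"rotation":[0,0,-0.4],"claw":3},{"translation":[28,144,130],"rotation":[0,0,-0.4],"claw":3}])

```text
clock: 44.15
tool_pos: [0.5471, -0.3904, 0.1956]
orientation: [180.0, -0.1, -8.9]
force: [0.6, 1.5, -3.8]
opening: 0.0137
gripper_force: 30.0
```

Run:
```python
from h import *
st(); go(.548,-.39,.02,-8.2)
im,d=snap('top'); P=pts('top',d)
m=(abs(P[...,0]-.56)<.14)&(abs(P[...,1]+.39)<.06)&(P[...,2]>.008)&(P[...,2]<.08)&(d>0);print('obstacle px',m.sum(),P[m].mean(0) if m.any() else '')
```

```text
t 44.15 p [ 0.5471 -0.3904  0.1956] o [ 1.80e+02 -5.00e-02 -8.85e+00] F [ 0.6  1.5 -3.8] M [-0.01  0.05  0.07] op 0.0137 gf 30.0
shift [  0.7  -0.5 175.6] rot [ 0.   -0.01 -0.13]
obstacle px 8 [ 0.6995536  -0.4172123   0.05229666]
```

arm_command(steps=[{"translation":[0,0,45],"rotation":[0,0,0],"claw":3},{"translation":[0,0,90],"rotation":[0,0,0],"claw":3},{"translation":[0,0,135],"rotation":[0,0,0],"claw":3},{"translation":[0,0,165],"rotation":[0,0,0],"claw":3},{"translation":[0,0,176],"rotation":[0,0,0],"claw":3}])

```text
clock: 44.7
tool_pos: [0.5463, -0.3874, 0.0184]
orientation: [-179.9, 0.3, -8.6]
force: [-0.3, -0.7, -2.9]
opening: 0.0135
gripper_force: 30.0
```

arm_command(steps=[{"translation":[0,0,2],"rotation":[0,0,0],"claw":3},{"translation":[0,0,4],"rotation":[0,0,0],"claw":3},{"translation":[0,0,4],"rotation":[0,0,0],"claw":3}])

```text
clock: 45.0
tool_pos: [0.549, -0.3887, 0.0188]
orientation: [180.0, -0.2, -8.5]
force: [0.5, 0.2, -1.8]
opening: 0.0135
gripper_force: 30.0
```

arm_command(steps=[{"translation":[0,0,3],"rotation":[0,0,0],"claw":3},{"translation":[0,0,6],"rotation":[0,0,0],"claw":3},{"translation":[0,0,8.5],"rotation":[0,0,0],"claw":3},{"translation":[0,0,8.5],"rotation":[0,0,0],"claw":3}])

```text
clock: 45.4
tool_pos: [0.5478, -0.3884, 0.009]
orientation: [180.0, -0.0, -8.5]
force: [-0.6, 1.1, 3.2]
opening: 0.0139
gripper_force: 29.9
```

arm_command(steps=[{"translation":[0,0,1],"rotation":[0,0,0],"claw":3},{"translation":[0,0,1],"rotation":[0,0,0],"claw":3}])

```text
clock: 45.6
tool_pos: [0.5479, -0.3884, 0.0088]
orientation: [180.0, -0.0, -8.5]
force: [-3.3, 3.3, 11.2]
opening: 0.0136
gripper_force: 30.0
```

Down. Release, lift, and return to the clamp.

arm_command(steps=[{"translation":[0,0,-1],"rotation":[0,0,0],"claw":3},{"translation":[0,0,-1],"rotation":[0,0,0],"claw":45},{"translation":[0,0,-1],"rotation":[0,0,0],"claw":45},{"translation":[0,0,-1],"rotation":[0,0,0],"claw":45},{"translation":[0,0,-30],"rotation":[0,0,0],"claw":45}])

```text
clock: 46.1
tool_pos: [0.5449, -0.387, 0.0332]
orientation: [-179.9, 0.4, -8.5]
force: [-0.3, -0.1, -1.1]
opening: 0.04
gripper_force: 0.0
```

arm_command(steps=[{"translation":[0,0,-48],"rotation":[0,0,0],"claw":50},{"translation":[0,0,-96],"rotation":[0,0,0],"claw":50},{"translation":[0,0,-144],"rotation":[0,0,0],"claw":50},{"translation":[0,0,-192],"rotation":[0,0,0],"claw":50},{"translation":[0,0,-240],"rotation":[0,0,0],"claw":50}])

```text
clock: 46.6
tool_pos: [0.5473, -0.3881, 0.2792]
orientation: [180.0, -0.0, -8.5]
force: [1.9, -0.5, -0.1]
opening: 0.05
gripper_force: 0.0
```

arm_command(steps=[{"translation":[0,0,-45],"rotation":[0,0,0],"claw":50},{"translation":[0,-45,-50],"rotation":[0,0,0],"claw":50},{"translation":[0,-94,-50],"rotation":[0,0,0],"claw":50},{"translation":[0,-143,-50],"rotation":[0,0,0],"claw":50},{"translation":[0,-192,-50],"rotation":[0,0,0],"claw":50}])

```text
clock: 47.1
tool_pos: [0.5758, -0.1967, 0.3272]
orientation: [-180.0, -0.0, -8.5]
force: [1.0, 0.4, 0.1]
opening: 0.05
gripper_force: 0.0
```

Run:
```python
from h import *
from span import span
st(); span('t16',(.40,.74,-.50,-.33))
for p in((.55,.0),(.56,.2),(.4793,.3105)): go(*p,.325,-13)
```

```text
t 47.1 p [ 0.5758 -0.1967  0.3272] o [-1.7999e+02 -2.0000e-02 -8.5300e+00] F [1.  0.4 0.1] M [ 0.02 -0.21  0.03] op 0.05 gf 0.0
blob [353 171  19  49 312]
n 312 yaw -8.690714 len 0.179427260330975 origin [ 0.62986005 -0.4000912 ] grip [ 0.54583599 -0.38724764]
shift [ -54.4 -185.     2.6] rot [-0.03 -0.01  0.93]
shift [ -73.5 -384.3    3. ] rot [-0.03 -0.01  0.93]
shift [-169.4 -481.9    3.1] rot [-0.03 -0.01  0.93]
```

arm_command(steps=[{"translation":[-9,-48,0],"rotation":[0,0,0],"claw":50},{"translation":[-18,-96,0],"rotation":[0,0,0],"claw":50},{"translation":[-28,-144,0],"rotation":[0,0,0],"claw":50},{"translation":[-37,-192,0],"rotation":[0,0,0],"claw":50},{"translation":[-46,-240,0],"rotation":[0,0,0],"claw":50}])

```text
clock: 47.65
tool_pos: [0.5655, 0.0476, 0.3273]
orientation: [-180.0, -0.0, -8.5]
force: [0.6, 1.0, -0.5]
opening: 0.0496
gripper_force: 0.0
```

arm_command(steps=[{"translation":[-9,-48,0],"rotation":[0,0,0.2],"claw":50},{"translation":[-18,-96,0],"rotation":[0,0,0.4],"claw":50},{"translation":[-27,-144,0],"rotation":[0,0,0.6],"claw":50},{"translation":[-60,-180,0],"rotation":[0,0,0.9],"claw":50},{"translation":[-90,-215,0],"rotation":[0,0,0.93],"claw":50}])

```text
clock: 48.15
tool_pos: [0.5077, 0.2735, 0.3264]
orientation: [179.9, 0.0, -13.2]
force: [1.8, 0.7, 0.2]
opening: 0.0499
gripper_force: 0.0
```

Run:
```python
from h import *
st(); go(.493,.309,.25,-13)
```

```text
t 48.15 p [0.5077 0.2735 0.3264] o [ 1.7995e+02  3.0000e-02 -1.3190e+01] F [1.8 0.7 0.2] M [ 0.04 -0.04 -0.02] op 0.0499 gf 0.0
shift [-22.3 -31.3  76.4] rot [ 0.01  0.01 -0.04]
```

arm_command(steps=[{"translation":[-22,-31,0],"rotation":[0,0,0],"claw":55},{"translation":[-22,-31,40],"rotation":[0,0,0],"claw":55},{"translation":[-22,-31,76],"rotation":[0,0,0],"claw":55},{"translation":[-22,-31,76],"rotation":[0,0,0],"claw":55},{"translation":[-22,-31,76],"rotation":[0,0,0],"claw":55}])

```text
clock: 48.65
tool_pos: [0.4946, 0.3067, 0.2518]
orientation: [179.9, -0.0, -13.1]
force: [0.4, 0.5, 0.9]
opening: 0.0552
gripper_force: 0.0
```

arm_command(steps=[{"translation":[0,0,30],"rotation":[0,0,0],"claw":55},{"translation":[0,0,55],"rotation":[0,0,0],"claw":55},{"translation":[0,0,63],"rotation":[0,0,0],"claw":55},{"translation":[0,0,63],"rotation":[0,0,0],"claw":55}])

```text
clock: 49.05
tool_pos: [0.4949, 0.3069, 0.1891]
orientation: [-180.0, -0.0, -13.2]
force: [0.1, 0.4, 0.6]
opening: 0.055
gripper_force: 0.0
```

arm_command(steps=[{"translation":[0,0,0],"rotation":[0,0,0],"claw":10},{"translation":[0,0,0],"rotation":[0,0,0],"claw":10},{"translation":[0,0,0],"rotation":[0,0,0],"claw":10},{"translation":[0,0,0],"rotation":[0,0,0],"claw":10},{"translation":[0,0,0],"rotation":[0,0,0],"claw":10}])

```text
clock: 49.55
tool_pos: [0.4948, 0.3081, 0.1887]
orientation: [-179.8, -0.1, -13.1]
force: [-0.6, 0.9, 1.5]
opening: 0.0216
gripper_force: 30.0
```

arm_command(steps=[{"translation":[4,0,-1],"rotation":[0,0,0],"claw":10},{"translation":[8.1,0,-1.6],"rotation":[0,0,0],"claw":10},{"translation":[12.3,0,-2.1],"rotation":[0,0,0],"claw":10},{"translation":[16.4,0,-2.3],"rotation":[0,0,0],"claw":10},{"translation":[22,0,-2.3],"rotation":[0,0,0],"claw":10}])

```text
clock: 50.05
tool_pos: [0.5146, 0.3032, 0.1905]
orientation: [-179.9, 0.1, -13.1]
force: [-5.8, 5.4, 1.7]
opening: 0.0217
gripper_force: 30.0
```

arm_command(steps=[{"translation":[6,0,0.3],"rotation":[0,0,0],"claw":10},{"translation":[12,0,1.2],"rotation":[0,0,0],"claw":10},{"translation":[18.2,0,2.5],"rotation":[0,0,0],"claw":10},{"translation":[24,0,4.2],"rotation":[0,0,0],"claw":10},{"translation":[30,0,6.5],"rotation":[0,0,0],"claw":10}])

```text
clock: 50.55
tool_pos: [0.5446, 0.2959, 0.1849]
orientation: [-179.9, 0.0, -13.1]
force: [-4.4, 1.9, 6.4]
opening: 0.0218
gripper_force: 30.0
```

arm_command(steps=[{"translation":[5.5,0,2.7],"rotation":[0,0,0],"claw":10},{"translation":[11.1,0,5.6],"rotation":[0,0,0],"claw":10},{"translation":[16.2,0,9],"rotation":[0,0,0],"claw":10},{"translation":[21.2,0,12.9],"rotation":[0,0,0],"claw":10},{"translation":[21.2,0,12.9],"rotation":[0,0,0],"claw":10}])

```text
clock: 51.05
tool_pos: [0.5674, 0.2904, 0.1728]
orientation: [-179.9, -0.2, -13.1]
force: [0.6, -2.0, 8.1]
opening: 0.0218
gripper_force: 30.0
```

arm_command(steps=[{"translation":[4.6,0,4.1],"rotation":[0,0,0],"claw":10},{"translation":[8.9,0,8.7],"rotation":[0,0,0],"claw":10},{"translation":[11.7,0,12],"rotation":[0,0,0],"claw":10},{"translation":[14,0,15.2],"rotation":[0,0,0],"claw":10},{"translation":[14,0,15.2],"rotation":[0,0,0],"claw":10}])

```text
clock: 51.55
tool_pos: [0.5826, 0.2867, 0.1589]
orientation: [-179.9, -0.3, -13.1]
force: [6.6, -5.2, 11.0]
opening: 0.0218
gripper_force: 30.0
```

Run:
```python
from h import *
o=st(); p=np.array(o['tool_pos'])[:2]-FX; c,s=np.cos(np.radians(13)),np.sin(np.radians(13)); x=c*p[0]-s*p[1]-.1525; z=o['tool_pos'][2]+.019-.1265; print(x,z,'lean',np.arctan2(x,z),np.hypot(x,z))
```

```text
t 51.55 p [0.5826 0.2867 0.1589] o [-179.88   -0.34  -13.13] F [ 6.6 -5.2 11. ] M [-1.74 -1.94 -0.11] op 0.0218 gf 30.0
0.07289812843835125 0.051368028751892336 lean 0.9569530465971324 0.08917853725908266
```

arm_command(steps=[{"translation":[1,0,2],"rotation":[0,0,0],"claw":10},{"translation":[2,0,4],"rotation":[0,0,0],"claw":10},{"translation":[2,0,4],"rotation":[0,0,0],"claw":10}])

```text
clock: 51.85
tool_pos: [0.5852, 0.2861, 0.1557]
orientation: [-179.8, -0.4, -13.1]
force: [7.9, -7.3, 13.4]
opening: 0.0218
gripper_force: 30.0
```

arm_command(steps=[{"translation":[0,0,-1],"rotation":[0,0,0],"claw":50},{"translation":[0,0,-1],"rotation":[0,0,0],"claw":50},{"translation":[0,0,-1],"rotation":[0,0,0],"claw":50},{"translation":[0,0,-40],"rotation":[0,0,0],"claw":50},{"translation":[0,0,-80],"rotation":[0,0,0],"claw":50}])

```text
clock: 52.35
tool_pos: [0.58, 0.2862, 0.2308]
orientation: [179.8, 0.2, -13.1]
force: [0.6, 0.7, 0.2]
opening: 0.0492
gripper_force: 0.0
```

arm_command(steps=[{"translation":[0,-40,-45],"rotation":[0,0,0],"claw":50},{"translation":[0,-85,-50],"rotation":[0,0,0],"claw":50},{"translation":[-20,-130,-50],"rotation":[0,0,0],"claw":50},{"translation":[-60,-160,-50],"rotation":[0,0,0],"claw":50},{"translation":[-60,-160,-50],"rotation":[0,0,0],"claw":50}])

```text
clock: 52.85
tool_pos: [0.5555, 0.4609, 0.2799]
orientation: [179.9, 0.1, -12.9]
force: [0.0, -0.1, 0.5]
opening: 0.0501
gripper_force: 0.0
```

```bash
cat > chk.py <<'E'
from h import *
st(); c,s=np.cos(np.radians(13)),np.sin(np.radians(13))
def F(n,name,b):
    im,d=snap(n,name); P=pts(n,d); q=P[d>0]+b; r=q[:,:2]-FX; return c*r[:,0]-s*r[:,1], s*r[:,0]+c*r[:,1], q[:,2]
x,y,z=F('top','t17',[.0015,.002,0])
k=(abs(y)<.012)&(x>.17)&(x<.27)&(z>.11)&(z<.25); print('handle top pts',k.sum())
for a in np.arange(.17,.27,.01):
    kk=k&(x>=a)&(x<a+.01)
    if kk.any(): zt=z[kk].max(); print('%.2f n%d z %.3f..%.3f mean %.3f'%(a,kk.sum(),z[kk].min(),zt,z[kk].mean()))
d0=np.load('top0.npy'); P=pts('top',d0); q=P[d0>0]+[.0015,.002,0]; r=q[:,:2]-FX; x,y,z=c*r[:,0]-s*r[:,1],s*r[:,0]+c*r[:,1],q[:,2]
k=(abs(y)<.012)&(x>.17)&(x<.27)&(z>.11)&(z<.25); print('at start')
for a in np.arange(.17,.27,.01):
    kk=k&(x>=a)&(x<a+.01)
    if kk.any(): print('%.2f n%d z %.3f..%.3f mean %.3f'%(a,kk.sum(),z[kk].min(),z[kk].max(),z[kk].mean()))
from holes import lidcheck
E
python3 chk.py
```

```text
t 52.85 p [0.5555 0.4609 0.2799] o [ 1.7992e+02  1.2000e-01 -1.2860e+01] F [ 0.  -0.1  0.5] M [-0.14 -0.01 -0.03] op 0.0501 gf 0.0
handle top pts 149
0.17 n24 z 0.112..0.165 mean 0.154
0.18 n23 z 0.158..0.181 mean 0.170
0.19 n23 z 0.171..0.188 mean 0.180
0.20 n24 z 0.182..0.199 mean 0.190
0.21 n25 z 0.188..0.208 mean 0.199
0.22 n21 z 0.188..0.214 mean 0.206
0.23 n9 z 0.201..0.209 mean 0.205
at start
0.17 n22 z 0.134..0.151 mean 0.145
0.18 n23 z 0.146..0.164 mean 0.155
0.19 n23 z 0.158..0.171 mean 0.165
0.20 n20 z 0.165..0.178 mean 0.173
0.21 n23 z 0.173..0.189 mean 0.180
0.22 n21 z 0.176..0.195 mean 0.186
0.23 n20 z 0.190..0.198 mean 0.193
0.24 n10 z 0.190..0.198 mean 0.194
```

Run:
```python
from h import *
go(.582,.287,.28,-13)
```

```text
shift [ 63.2 162.1   0.5] rot [0.02 0.02 0.02]
```

arm_command(steps=[{"translation":[18,46,0],"rotation":[0,0,0],"claw":0},{"translation":[36,92,0],"rotation":[0,0,0],"claw":0},{"translation":[54,138,0],"rotation":[0,0,0],"claw":0},{"translation":[63,162,0],"rotation":[0,0,0],"claw":0},{"translation":[63,162,30],"rotation":[0,0,0],"claw":0}])

```text
clock: 53.4
tool_pos: [0.5861, 0.2809, 0.2566]
orientation: [-179.7, -0.3, -13.3]
force: [1.6, 0.3, 0.6]
opening: 0.0155
gripper_force: 0.0
```

arm_command(steps=[{"translation":[0,0,10],"rotation":[0,0,0],"claw":0},{"translation":[0,0,25],"rotation":[0,0,0],"claw":0},{"translation":[0,0,32],"rotation":[0,0,0],"claw":0},{"translation":[0,0,38],"rotation":[0,0,0],"claw":0},{"translation":[0,0,43],"rotation":[0,0,0],"claw":0}])

```text
clock: 53.9
tool_pos: [0.5856, 0.2842, 0.2105]
orientation: [-179.9, -0.2, -13.1]
force: [5.1, -2.2, 8.1]
opening: 0.0005
gripper_force: 4.0
```

arm_command(steps=[{"translation":[0,0,3],"rotation":[0,0,0],"claw":0},{"translation":[0,0,5],"rotation":[0,0,0],"claw":0},{"translation":[0,0,6],"rotation":[0,0,0],"claw":0}])

```text
clock: 54.2
tool_pos: [0.5842, 0.2845, 0.2036]
orientation: [-179.9, -0.1, -13.1]
force: [0.6, 0.5, 1.6]
opening: 0.0005
gripper_force: 0.3
```

arm_command(steps=[{"translation":[0,0,3],"rotation":[0,0,0],"claw":0},{"translation":[0,0,6],"rotation":[0,0,0],"claw":0},{"translation":[0,0,6],"rotation":[0,0,0],"claw":0}])

```text
clock: 54.5
tool_pos: [0.5834, 0.2842, 0.1975]
orientation: [180.0, -0.0, -13.1]
force: [-2.2, -0.7, 7.4]
opening: 0.0006
gripper_force: 3.7
```

arm_command(steps=[{"translation":[0,0,3],"rotation":[0,0,0],"claw":0},{"translation":[0,0,5],"rotation":[0,0,0],"claw":0},{"translation":[0,0,5],"rotation":[0,0,0],"claw":0}])

```text
clock: 54.8
tool_pos: [0.5839, 0.2843, 0.1966]
orientation: [-179.9, -0.2, -13.0]
force: [-11.3, -2.5, 28.0]
opening: 0.0005
gripper_force: 14.2
```

arm_command(steps=[{"translation":[0,0,-10],"rotation":[0,0,0],"claw":0},{"translation":[0,0,-40],"rotation":[0,0,0],"claw":0},{"translation":[0,0,-80],"rotation":[0,0,0],"claw":0},{"translation":[0,-40,-100],"rotation":[0,0,0],"claw":0},{"translation":[0,-80,-100],"rotation":[0,0,0],"claw":0}])

```text
clock: 55.3
tool_pos: [0.6029, 0.3628, 0.2966]
orientation: [-179.7, -0.2, -13.2]
force: [1.3, 0.7, 1.5]
opening: 0.0003
gripper_force: 0.0
```

arm_command(steps=[{"translation":[-20,-40,0],"rotation":[0,0,0],"claw":0},{"translation":[-50,-80,0],"rotation":[0,0,0],"claw":0},{"translation":[-60,-85,0],"rotation":[0,0,0],"claw":0},{"translation":[-60,-85,0],"rotation":[0,0,0],"claw":0}])

```text
clock: 55.7
tool_pos: [0.5607, 0.4601, 0.2901]
orientation: [179.9, 0.1, -13.0]
force: [1.1, -0.4, 0.1]
opening: 0.0002
gripper_force: 0.0
```

```bash
python3 chk.py
python3 - <<'E'
from h import *
from holes import lidcheck
import io,contextlib
b=io.StringIO()
with contextlib.redirect_stdout(b): lidcheck('t18')
print(b.getvalue()[:300]); g=cv2.cvtColor(cv2.imread('pics/t18.png'),cv2.COLOR_BGR2GRAY); print(g[229:248,138:150])
from span import span; span('t19',(.40,.74,-.50,-.33))
E
```

```text
t 55.7 p [0.5607 0.4601 0.2901] o [ 1.7988e+02  1.0000e-01 -1.2970e+01] F [ 1.1 -0.4  0.1] M [-0.1   0.04  0.05] op 0.0002 gf 0.0
handle top pts 162
0.17 n19 z 0.137..0.156 mean 0.147
0.18 n23 z 0.146..0.167 mean 0.155
0.19 n23 z 0.161..0.171 mean 0.167
0.20 n22 z 0.160..0.181 mean 0.172
0.21 n23 z 0.164..0.188 mean 0.179
0.22 n21 z 0.181..0.193 mean 0.187
0.23 n22 z 0.188..0.199 mean 0.194
0.24 n9 z 0.187..0.195 mean 0.193
at start
0.17 n22 z 0.134..0.151 mean 0.145
0.18 n23 z 0.146..0.164 mean 0.155
0.19 n23 z 0.158..0.171 mean 0.165
0.20 n20 z 0.165..0.178 mean 0.173
0.21 n23 z 0.173..0.189 mean 0.180
0.22 n21 z 0.176..0.195 mean 0.186
0.23 n20 z 0.190..0.198 mean 0.193
0.24 n10 z 0.190..0.198 mean 0.194
plate n 1039 tilt 0.0023486261291728486 z 0.11011893079819782
knob 47 [0.36300213 0.33602205 0.14154729]
(144, 230, np.float64(24.0), np.float64(1.0))
(145, 230, np.float64(22.0), np.float64(-6.0))
(143, 231, np.float64(48.0), np.float64(9.0))
(144, 231, np.float64(107.0), np.float64(0.0))
(145, 231
[[200 172 134  89 111 117 110 121 144 178 157 132]
 [132  93 103  94  83  89 124 1
[... 321 characters left out ...]
100]
 [ 63  52  56  60  63  65  53  30  69  99 103 104]
 [ 57  50  55  58  61  62  49  25  78 115 103 103]
 [ 74  51  51  55  58  48  21  28 102 137 106 104]
 [ 89  57  52  51  44  31  26  64 109 123 104 102]
 [102  95  71  48  54  80  90 115 120 104 102 102]
 [103 104 103  95 106 130 120 106 103 103 103 105]
 [101 103 104 101 100 110 111  98 101 102 102 100]
 [ 98  99 100  88 103 162 164 106 100 103 100  84]
 [103 100  98  85 122 193 185 109 100  98  84  96]
 [131 110 105  93 112 147 139  98  91  81  92 137]
 [187 176 145 117 114  99  88  81 100 133 155 161]]
blob [353 169  19  51 320]
n 320 yaw -8.647924 len 0.1821299391673248 origin [ 0.62987733 -0.39999384] grip [ 0.5458437  -0.38721304]
```

```bash
python3 -c "
from plant import ctrl
print(ctrl.close_job())"
```

```text
the job is handed in; nothing more can be done
None
```

The job is handed in at about 56 s of the 210 s allowed. I saw only one cassette; it is in the pot, the lid is seated level, the clamp handle is fully back and the spanner lies clear at its original spot. I believe the collar is home but could not see its angle directly: its holes turned about 71° against a 63° stop, and the torque rose only near the end, so the lid probably slipped a few degrees under the clamp once the stop was reached.

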